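Put the rolling pins away in the bifold cupboard

ROBOT

A 7-joint arm with a two-finger parallel gripper is mounted at the origin on the work surface. World frame = base frame: x ahead of the robot, y to its left, z up, the work surface at z = 0. Lengths are in mm, angles in rad, forces in N, time in s.
With the tool pointing down it reaches from about 400 to 900 mm from the base axis. Payload 5.5 kg.
Tool frame: the origin (TCP) lies midway between the tips of the shut fingers; the grasp point (between the pads) lies 19 mm behind it; z points along the fingers, y is the line along which they close (so a half turn about z gives the same grasp; the last joint's range is limited). The gripper opens to 85 mm and grips with 20 to 120 N. Pads are 22 mm wide; open, the fingers measure 114 mm over their backs; the gripper's body (76 mm by 85 mm) begins 54 mm behind the grasp point. The pads swing forward as they close: fully open they stand 13 mm farther back than shut.
Start: joints at [-1.035, 0.501, -0.427, 1.55, 0.221, 1.138, -0.21], TCP at [175.091, 625.974, 231.31] pointing down, gripper open.
Joint ranges: [-2.88, 2.88], [-0.31, 2.03], [-1.54, 1.56], [0.2, 2.42], [-1.41, 4.55], [0.19, 2.02], [-2.57, 2.57]. Speed limits (rad/s): [2.57, 2.57, 3.14, 3.14, 3.14, 3.14, 3.14].

INTERFACE

Orientations are given as a unit quaternion [w, x, y, z].
In Python, from plant import * gives the robot as it stands.
- The arm moves only by the shell command python3 -m creep 'ROWS' [FORCE]. ROWS is JSON, a list of rows, each an object of numbers: "x", "y", "z": the shift along the tool's x, y, z in cm; "yaw": the turn about the tool's z in units of 5 degrees (1.0 is 5 degrees); "hand": the finger opening in cm, from 0 to 8.54. In form: [{"x": .., "y": .., "z": .., "yaw": .., "hand": ..}, ...]. A call has 1 to 5 rows; each row shifts and turns the commanded pose from where the row before left it, along the tool's axes as they then stand; what a row does not reach is not made up. A row lasts 1/8 s, in which the tool goes at most 62.5 mm and 10.7 degrees, less where a joint would pass 70% of its speed; a pose out of reach is approached as far as the arm can. A call is refused whole if a number of a shift passes 6.25 or a number of a turn 1, either way. A call with a gripper value outside its range is refused whole. The fingers move at their own pace and stop on an object; FORCE is the grip in N (left out, the last holds). Time passes only in rows, so rows that do not move let the fingers close. It gives the time, the measured TCP pose, the force, the opening and the grip force at its end, in the units of the state.
- observe(): the state, without advancing time (a new reading comes with each control period).
- capture(name): name is "scene" or "top" or "wrist"; returns (picture, depth): 480x640x3 uint8, blue, green, red; 480x640 float32, mm along the optical axis (not along the pixel's ray), 0 where there is no reading.
- camera_info(name): a dict with "mtx" (3x3 intrinsics, pixels), "world_from_camera" (4x4, takes a point from camera to world coordinates). Camera axes: x right, y up, looking along -z (the intrinsics and any distortion apply to the point x, -y, -z); pixel columns grow to the right and rows downward; lengths in mm; the calibration is good to about 2 mm. A picture is of the moment at which its call begins: read the wrist's pose just before it. camera_info takes no time and is no camera call; for the wrist camera it gives the pose at the moment of the call.
- finish_job(): hands the job in; it is judged then, once.
The state is a dict: "clock": time; "joint_positions": joint angles; "qvel": joint speeds; "tau": joint torques, N m; "eef_pos": TCP position; "tcp_rot": TCP orientation; "ft_force": force on the tool from outside, world axes, zero at the start; "moment": the same for the moment, N m; "gripper_width": finger opening in mm; "gripper_force": force on a finger pad.
Only numpy, scipy, OpenCV 4.12 (cv2) and the standard library are available. Lean on these libraries where they do the work, as an engineer would, in place of code of your own. Each camera call takes 0.05 s, during which the arm holds its last target. There are 200 camera calls.

TASK

Put the washed rolling pins away: pull the cupboard's bifold door by its handle until it is folded right back, draw the pull-out rack fully out, and press every rolling pin from the drainer down past the sprung jaws until it sits home in both forks of a clip of its own. Then push the rack fully in and close the door flat again, leaving the tumbler, bowl and jar where they stand.

Things in the scene. Friction and masses are not known exactly. Their poses are not given: they have to be found in the camera images.
- cupboard: Grey counter cupboard, 396 mm wide, 310 deep, 222 high, fixed. Origin on the counter under the middle of its front opening (360 mm wide). x points from the front into the cupboard, y along the front from the jamb where the bifold door is hinged (y = -180 mm) to the other side (y = +180 mm), z up. A divider at y = -72 mm parts stored bowls from the pull-out rack.
- roof_edge (a point): Middle of the roof's front edge, at its top: 12 mm in front of the opening (cupboard x = -12 mm), 222 mm above the counter; the roof's underside is 206 mm above the counter. Axes as the cupboard's. The gripper must come under or stay in front of this edge.
- door (a joint): Bifold door: angle of the jamb-side panel, rad. 0 = shut, both panels flat across the front; 1.45 = folded right back (stop). The second, leading panel is hinged to the first and its free edge runs in the track along the front, so it stands at the same angle the other way. The fold comes out of the cupboard (-x). Stays where it is left; a few N at the handle move it.
- door_hinge (a point): Point on the upright hinge line of the first panel, at the jamb (cupboard x = 0, y = -180 mm), 178 mm above the counter. Axes as the cupboard's. Panels: each 180 mm wide, 14 mm thick, reaching from 19 to 199 mm above the counter; the hinge lines and the track line lie in the plane of their inner faces.
- door_handle (a point): Grip point, 178 mm above the counter, on the handle: an upright round steel bar, 12 mm across, reaching up to 196 mm, clear of standoffs above 146 mm, 27 mm clear of the leading panel, halfway across it. At door angle a it lies from door_hinge, in the cupboard's axes, at x = -0.090 sin a - 0.047 cos a, y = 0.270 cos a + 0.047 sin a (m).
- rack (a joint): How far the pull-out rack is drawn out of the cupboard (towards the cupboard's -x), m: 0 = fully in, 0.225 = fully out (stop). About 3 N moves it; it stays where it is left. It can come out only past the folded-back door.
- rack_handle (a point): Grip point, 78 mm above the counter, on the rack's pull: an upright round steel bar, 12 mm across, 32 to 118 mm above the counter, 28 mm in front of the middle of the rack's grey front plate (226 mm wide, its top 118 mm up). Rack in: the bar is 27 mm inside the opening (cupboard x), under the roof: reach in from the front tilted about 45 degrees. Axes as the cupboard's.
- clip1 (a point): Pin position 1 of 4 on the rack, the nearest to the jamb. The point is where the middle of a fully seated pin's axis lies, 64 mm above the counter (42 above the rack's floor); x along the pin, into the cupboard; y across; z up. Two white forks, 16 mm wide, stand 60 mm either side of the point along x; fingers holding the pin's middle can go down between them. Moves with the rack.
- clip2 (a point): Pin position 2, 55 mm further along y than clip1, made the same. Each fork has a saddle below, a fixed prong on the -y side (lip flared out, its top 32 mm above the point) and a black sprung hinged jaw on the +y side: its sloping lead-in reaches 36 mm above the point, and its nose overhangs a seated pin, 13 mm above the point. The two jaws of a position are one part and swing to +y.
- clip3 (a point): Pin position 3, 55 mm further along y than clip2, made the same. A pin merely laid in a clip stays up on the lead-ins, about 25 mm too high. A straight push down of 10 to 25 N drives it past the noses; from about 10 mm above the seat the jaws close over it and hold it down. Seated, its axis is at the point, within 1 to 2 mm.
- clip4 (a point): Pin position 4, 55 mm further along y than clip3, made the same. Any pin fits any position. Rack plates 110 mm either side of the points along x leave a seated pin about 20 mm of play endways.
- drainer: Steel wire drainer, 230 by 330 mm, fixed. Origin on the counter under its middle. Two rails along its y axis, at x = -45 and +45 mm, tops 34 mm above the counter, carry the pins, which lie along its x axis at the start. Pegs every 36 mm along the rails, up to 70 mm above the counter, and end bars at x = -107 and +107 mm keep them in; fingers can go down at a pin's middle, between the rails.
- pin1_mid (a point): Loose wooden rolling pin: a plain straight round stick with rounded ends, 24 mm thick, 180 mm long, about 70 g. The point is the middle of the stick, on its axis; x runs along the stick (either way round); it may be rolled about x. At the start it lies in the drainer, its axis 46 mm above the counter, at least 72 mm from the next. None if it is not in this run.
- pin1: The body of pin1: its origin lies on the stick's surface midway along, 12 mm from the axis (below it before it rolls); x along the stick. None if absent.
- pin2_mid (a point): Another rolling pin like pin1, with the same point and axes; None if it is not in this run.
- pin2: The body of pin2: its origin lies on the stick's surface midway along, 12 mm from the axis (below it before it rolls); x along the stick. None if absent.
- pin3_mid (a point): Another rolling pin like pin1, with the same point and axes; None if it is not in this run.
- pin3: The body of pin3: its origin lies on the stick's surface midway along, 12 mm from the axis (below it before it rolls); x along the stick. None if absent.
- pin4_mid (a point): Another rolling pin like pin1, with the same point and axes; None if it is not in this run.
- pin4: The body of pin4: its origin lies on the stick's surface midway along, 12 mm from the axis (below it before it rolls); x along the stick. None if absent.
- tumbler: Bystander: glass tumbler, 68 mm across, 100 mm high. Origin under its middle. Leave it alone.
- bowl: Bystander: blue bowl, 124 mm across, 60 mm high. Origin under its middle. Leave it alone.
- jar: Bystander: amber glass storage jar, 64 mm across, 110 mm high. Origin under its middle. Leave it alone.
Things that resemble listed ones, but are neither listed nor needed, are in the scene too. Leave any pink look-alike of the pin3 alone. Leave any purple look-alike of the pin1 alone.

How it is judged (in metres and radians):
On the way, in this order (a step that is already met when the one before it is completed fails the run):
1. the bifold door is folded right back (value of joint door above 1.3 rad), for 0.2 s.
2. the rack is drawn fully out (value of joint rack above 0.205 m), for 0.2 s.
3. every rolling pin sits home in a clip of its own (((z of pin1_mid in the frame of clip1 between -0.006 and 0.004 m and y of pin1_mid in the frame of clip1 between -0.006 and 0.006 m and x of pin1_mid in the frame of clip1 between -0.025 and 0.025 m and angle between the x axis of pin1_mid and the x axis of clip1, either way round below 0.07 rad) or (z of pin1_mid in the frame of clip2 between -0.006 and 0.004 m and y of pin1_mid in the frame of clip2 between -0.006 and 0.006 m and x of pin1_mid in the frame of clip2 between -0.025 and 0.025 m and angle between the x axis of pin1_mid and the x axis of clip2, either way round below 0.07 rad) or (z of pin1_mid in the frame of clip3 between -0.006 and 0.004 m and y of pin1_mid in the frame of clip3 between -0.006 and 0.006 m and x of pin1_mid in the frame of clip3 between -0.025 and 0.025 m and angle between the x axis of pin1_mid and the x axis of clip3, either way round below 0.07 rad) or (z of pin1_mid in the frame of clip4 between -0.006 and 0.004 m and y of pin1_mid in the frame of clip4 between -0.006 and 0.006 m and x of pin1_mid in the frame of clip4 between -0.025 and 0.025 m and angle between the x axis of pin1_mid and the x axis of clip4, either way round below 0.07 rad)) and ((z of pin2_mid in the frame of clip1 between -0.006 and 0.004 m and y of pin2_mid in the frame of clip1 between -0.006 and 0.006 m and x of pin2_mid in the frame of clip1 between -0.025 and 0.025 m and angle between the x axis of pin2_mid and the x axis of clip1, either way round below 0.07 rad) or (z of pin2_mid in the frame of clip2 between -0.006 and 0.004 m and y of pin2_mid in the frame of clip2 between -0.006 and 0.006 m and x of pin2_mid in the frame of clip2 between -0.025 and 0.025 m and angle between the x axis of pin2_mid and the x axis of clip2, either way round below 0.07 rad) or (z of pin2_mid in the frame of clip3 between -0.006 and 0.004 m and y of pin2_mid in the frame of clip3 between -0.006 and 0.006 m and x of pin2_mid in the frame of clip3 between -0.025 and 0.025 m and angle between the x axis of pin2_mid and the x axis of clip3, either way round below 0.07 rad) or (z of pin2_mid in the frame of clip4 between -0.006 and 0.004 m and y of pin2_mid in the frame of clip4 between -0.006 and 0.006 m and x of pin2_mid in the frame of clip4 between -0.025 and 0.025 m and angle between the x axis of pin2_mid and the x axis of clip4, either way round below 0.07 rad)) and ((z of pin3_mid in the frame of clip1 between -0.006 and 0.004 m and y of pin3_mid in the frame of clip1 between -0.006 and 0.006 m and x of pin3_mid in the frame of clip1 between -0.025 and 0.025 m and angle between the x axis of pin3_mid and the x axis of clip1, either way round below 0.07 rad) or (z of pin3_mid in the frame of clip2 between -0.006 and 0.004 m and y of pin3_mid in the frame of clip2 between -0.006 and 0.006 m and x of pin3_mid in the frame of clip2 between -0.025 and 0.025 m and angle between the x axis of pin3_mid and the x axis of clip2, either way round below 0.07 rad) or (z of pin3_mid in the frame of clip3 between -0.006 and 0.004 m and y of pin3_mid in the frame of clip3 between -0.006 and 0.006 m and x of pin3_mid in the frame of clip3 between -0.025 and 0.025 m and angle between the x axis of pin3_mid and the x axis of clip3, either way round below 0.07 rad) or (z of pin3_mid in the frame of clip4 between -0.006 and 0.004 m and y of pin3_mid in the frame of clip4 between -0.006 and 0.006 m and x of pin3_mid in the frame of clip4 between -0.025 and 0.025 m and angle between the x axis of pin3_mid and the x axis of clip4, either way round below 0.07 rad)) and ((z of pin4_mid in the frame of clip1 between -0.006 and 0.004 m and y of pin4_mid in the frame of clip1 between -0.006 and 0.006 m and x of pin4_mid in the frame of clip1 between -0.025 and 0.025 m and angle between the x axis of pin4_mid and the x axis of clip1, either way round below 0.07 rad) or (z of pin4_mid in the frame of clip2 between -0.006 and 0.004 m and y of pin4_mid in the frame of clip2 between -0.006 and 0.006 m and x of pin4_mid in the frame of clip2 between -0.025 and 0.025 m and angle between the x axis of pin4_mid and the x axis of clip2, either way round below 0.07 rad) or (z of pin4_mid in the frame of clip3 between -0.006 and 0.004 m and y of pin4_mid in the frame of clip3 between -0.006 and 0.006 m and x of pin4_mid in the frame of clip3 between -0.025 and 0.025 m and angle between the x axis of pin4_mid and the x axis of clip3, either way round below 0.07 rad) or (z of pin4_mid in the frame of clip4 between -0.006 and 0.004 m and y of pin4_mid in the frame of clip4 between -0.006 and 0.006 m and x of pin4_mid in the frame of clip4 between -0.025 and 0.025 m and angle between the x axis of pin4_mid and the x axis of clip4, either way round below 0.07 rad))), for 0.2 s.
4. the rack is pushed fully in with the pins in it (all of step 3 and value of joint rack below 0.01 m), for 0.2 s.
At the end, for the whole second after the job is handed in: Every rolling pin of this run is seated in a clip of its own (its middle within 25 mm of the clip's point lengthways, 6 mm sideways, no more than 4 mm above the seat, straight to 4 degrees) and at rest, the rack is in to within 10 mm, and the door is shut to within 0.06 rad (all of step 4 and linear speed of each of pin1, pin2, pin3, pin4 below 0.02 m/s and value of joint door below 0.06 rad); the robot touches nothing.
It fails at once if the glass tumbler is shoved more than 30 mm or tipped (distance of tumbler from where it was at the start of the episode above 0.03 m or angle between tumbler's own z axis and vertical above 0.35 rad).
It fails at once if the blue bowl is shoved more than 30 mm or tipped (distance of bowl from where it was at the start of the episode above 0.03 m or angle between bowl's own z axis and vertical above 0.35 rad).
It fails at once if the storage jar is shoved more than 30 mm or tipped (distance of jar from where it was at the start of the episode above 0.03 m or angle between jar's own z axis and vertical above 0.35 rad).
Of pin1, pin2, pin3, pin4 only 2 to 4 are there at a start; the rules pass over those that are not, and their reading is None.
At some moment in a run one of pin1, pin2, pin3, pin4 may be knocked a few centimetres aside while the robot is not near it.
Once in a run the grip may slacken for a moment while it holds something.
It also fails if it takes over 210 s, if anything falls off the work surface, if the arm or the gripper's body presses on something with over 40 N, if the wrist force passes 120 N, or if a joint passes its speed limit or range.

## Working session

There is one attempt and no reset: what is moved stays moved. The work goes in short steps, Python scripts to look and compute and a shell command to move; the robot and the scene stay as the last step left them, time stands still between calls to the robot, and variables do not carry over. Pictures are saved under pics/ and viewed, at most 18 in all, crops included, and the job is handed in when it is done.

```bash
ls; mkdir -p pics; cat > h.py <<'E'
from plant import *
import numpy as np, cv2
from scipy.spatial.transform import Rotation as R
def grab(name):
    ci=camera_info(name); im,d=capture(name); return im,d,np.array(ci["mtx"]),np.array(ci["world_from_camera"])
def cloud(d,K,T):
    v,u=np.mgrid[0:480,0:640]; 
    P=np.stack([(u-K[0,2])/K[0,0]*d,-(v-K[1,2])/K[1,1]*d,-d,np.ones_like(d)],-1)
    return (P@T.T)[...,:3]
def ray(u,v,K,T,z):
    r=T[:3,:3]@np.array([(u-K[0,2])/K[0,0],-(v-K[1,2])/K[1,1],-1]); o=T[:3,3]
    return o+r*(z-o[2])/r[2]
E
python3 - <<'E'
from h import *
o=observe(); print(o)
for n in ("scene","top"):
    im,d,K,T=grab(n); print(n,K.round(1).tolist(),T.round(2).tolist(),[k for k in camera_info(n)]); cv2.imwrite(f"pics/{n}0.png",im); np.savez(f"{n}0.npz",im=im,d=d,K=K,T=T)
E
```

```text
pics
{'clock': 0.0, 'joint_positions': array([-1.03484419,  0.50187878, -0.42676623,  1.5514686 ,  0.22074883,
        1.13827467, -0.21029481]), 'qvel': array([ 2.63299165e-05,  3.97342202e-04,  1.38513311e-04, -1.76402506e-03,
        4.45445726e-04, -1.08473194e-03,  4.20695453e-04]), 'tau': array([-1.03842918e-03, -5.69490194e+01, -5.81664070e+00, -2.80958283e+01,
        1.06572441e-02,  1.13176875e-02, -2.52383522e-06]), 'eef_pos': array([174.94853403, 625.28404485, 230.22998683]), 'tcp_rot': array([-1.89860337e-04,  1.35943580e-01,  9.90716083e-01, -9.74832629e-04]), 'ft_force': array([-0.53781056, -0.22474853,  0.10881886]), 'moment': array([-0.01913079,  0.0125021 , -0.01137034]), 'gripper_force': 0.0, 'gripper_width': 85.44923230594904}
scene [[565.0, 0.0, 316.1], [0.0, 565.0, 234.6], [0.0, 0.0, 1.0]] [[0.47, -0.73, 0.5, 1317.85], [0.89, 0.38, -0.26, -533.44], [-0.0, 0.57, 0.82, 1504.28], [0.0, 0.0, 0.0, 1.0]] ['mtx', 'world_from_camera']
top [[606.2, 0.0, 320.5], [0.0, 606.2, 242.5], [0.0, 0.0, 1.0]] [[0.02, 1.0, -0.1, 340.22], [-1.0, 0.02, 0.02, -76.54], [0.02, 0.1, 0.99, 1830.38], [0.0, 0.0, 0.0, 1.0]] ['mtx', 'world_from_camera']
```

View pics/scene0.png

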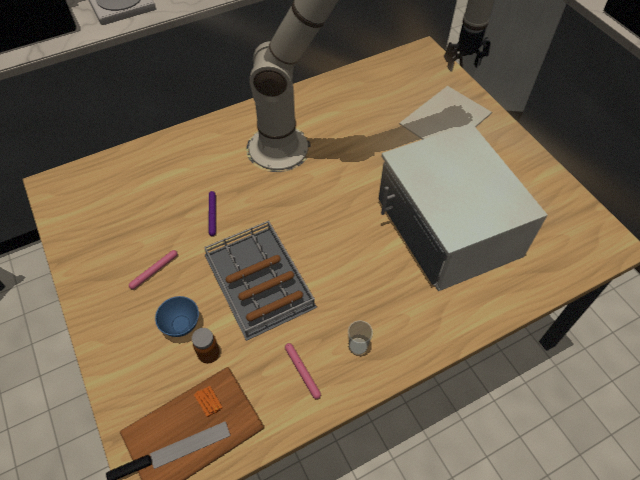

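View pics/top0.png

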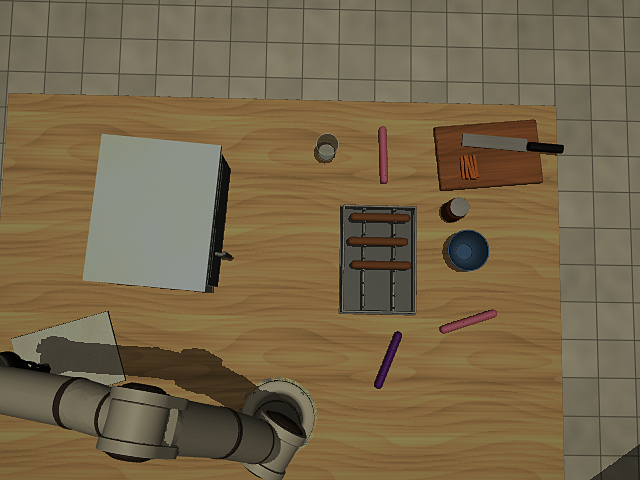

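The top view shows three brown pins in the drainer at (380,217), (377,241) and (380,265). The look-alikes are pink at (383,155) and (468,321) and purple at (388,360), and the orange carrots are on the board. The tumbler is at (326,148), jar at (454,210) and bowl at (467,250). The cupboard front faces image right (world -y), and its door handle is at (225,256).

```bash
python3 - <<'E'
from h import *
D=np.load("top0.npz"); im,d,K,T=[D[k] for k in("im","d","K","T")]
P=cloud(d,K,T)
m=(abs(P[...,2]-222)<8)&(d>0); m[:, 260:]=0; m[310:]=0
p=P[m]; print("roof z",np.median(p[:,2]),m.sum())
# ray positions at z=222 
vs,us=np.nonzero(m); mm=np.uint8(m)*255
c=max(cv2.findContours(mm,0,1)[0],key=cv2.contourArea)
q=np.array([ray(u,v,K,T,222)[:2] for u,v in c[:,0]],np.float32)
r=cv2.minAreaRect(q); print("roof",r); print(cv2.boxPoints(r).round(1).tolist())
hsv=cv2.cvtColor(im,cv2.COLOR_BGR2HSV)
b=cv2.inRange(hsv,(3,120,60),(14,255,255)); b[:, :335]=0;b[:,430:]=0;b[:200]=0;b[320:]=0
for c in cv2.findContours(b,0,1)[0]:
    if cv2.contourArea(c)<100: continue
    q=np.array([ray(u,v,K,T,48)[:2] for u,v in c[:,0]],np.float32); print("pin",cv2.minAreaRect(q))
    mk=np.zeros_like(b); cv2.drawContours(mk,[c],-1,255,-1); pp=P[(mk>0)&(d>0)]; print(np.median(pp,0).round(1))
# black drainer outline, handle
m=(P[...,2]>10)&(P[...,2]<90)&(d>0); m[:,:338]=0;m[:,420:]=0;m[:203]=0;m[318:]=0
q=P[m]; print("drainer",q.min(0),q.max(0), cv2.minAreaRect(q[:,:2].astype(np.float32)))
for n,(x0,y0,x1,y1) in dict(handle=(214,245,240,265),door=(212,150,240,290)).items():
    s=P[y0:y1,x0:x1].reshape(-1,3); s=s[(s[:,2]>60)&(s[:,2]<212)]; 
    print(n,s.min(0).round(),s.max(0).round(),np.median(s,0).round(), len(s))
s=cv2.resize(im[195:325,330:430],None,fx=5,fy=4,interpolation=2); 
t=cv2.resize(im[140:300,195:245],None,fx=5,fy=3.25,interpolation=2); cv2.imwrite("pics/crop0.png",np.hstack([s,t]))
for n,(u,v,z) in dict(tum=(326,150,50),jar=(455,210,100),bowl=(467,250,55),pink=(383,155,12)).items(): print(n,ray(u,v,K,T,z).round())
E
```

```text
roof z 222.02163925513776 17416
roof ((572.285888671875, 335.7755126953125), (323.8591613769531, 395.9645690917969), 85.66609954833984)
[[362.6000061035156, 189.3000030517578], [757.5, 159.3000030517578], [781.9000244140625, 482.29998779296875], [387.1000061035156, 512.2000122070312]]
pin ((453.25604248046875, -296.33404541015625), (20.69908905029297, 171.73231506347656), 1.0338977575302124)
[ 452.5 -296.5   56.3]
pin ((523.4170532226562, -286.870361328125), (172.3502655029297, 20.20931053161621), 89.5915298461914)
[ 522.6 -286.5   56.4]
pin ((595.48486328125, -292.3018493652344), (173.03163146972656, 20.126373291015625), 89.7522964477539)
[ 594.1 -292.9   56.4]
drainer [ 303.61795649 -412.66725358   10.01019192] [ 641.84136312 -171.38620812   80.12937583] ((472.3814697265625, -292.2146301269531), (240.9935302734375, 338.2183532714844), 89.62915802001953)
handle [441. 142.  61.] [499. 182. 200.] [467. 178. 133.] 172
door [382. 142.  60.] [746. 188. 212.] [570. 172. 143.] 1129
tum [ 794. -128.   50.]
jar [ 612. -504.  100.]
bowl [ 500. -550.   55.]
pink [ 792. -304.   12.]
```

View pics/crop0.png

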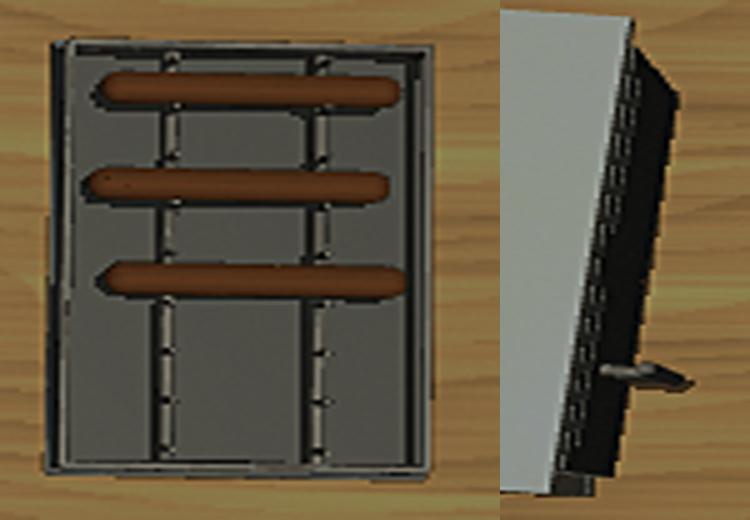

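The crop confirms it: brown pins on the rails with free ends, and the door shut with its handle at the robot-side end. The documented rows have no tilt, so I'll first check how the move command describes itself.

No tilt command exists. The rack handle needs one though, so I'll try the documented behaviour for a pose out of reach: go out to the arm's limit along the cupboard's depth direction and see what the tool does.

```bash
cat >> h.py <<'E'
def st():
    o=observe(); q=R.from_quat(np.roll(o["tcp_rot"],-1)); M=q.as_matrix()
    return o,M
def rep():
    o,M=st(); z=M[:,2]
    print("t%.1f pos"%o["clock"],o["eef_pos"].round(1),"tilt %.1f dir %.1f"%(np.degrees(np.arccos(-z[2])),np.degrees(np.arctan2(z[1],z[0]))),"x",M[:,0].round(3),"y",M[:,1].round(3),"F",o["ft_force"].round(1),"w%.1f g%.0f"%(o["gripper_width"],o["gripper_force"]),"J",o["joint_positions"].round(2))
E
python3 -m creep '[{"x":4,"y":4.6},{"x":4,"y":4.6},{"x":4,"y":4.6},{"x":4,"y":4.6}]'
python3 -c "from h import *;rep()"
python3 -m creep '[{"x":1.0,"y":3.9},{"x":1.0,"y":3.9},{"x":1.0,"y":3.9}]'
python3 -c "from h import *;rep()"
python3 -m creep '[{"x":1.0,"y":3.9},{"x":1.0,"y":3.9},{"x":1.0,"y":3.9}]'
python3 -c "from h import *;rep()"
```

```text
t0.1 pos [175.  625.3 230.3] tilt 0.1 dir -108.2 x [-0.963  0.269  0.   ] y [ 0.269  0.963 -0.002] F [ 0.3 -0.7  0.3] w85.2 g0 J [-1.03  0.5  -0.43  1.55  0.22  1.14 -0.21]
t0.1 pos [175.  625.3 230.3] tilt 0.1 dir -108.2 x [-0.963  0.269  0.   ] y [ 0.269  0.963 -0.002] F [ 0.3 -0.7  0.3] w85.2 g0 J [-1.03  0.5  -0.43  1.55  0.22  1.14 -0.21]
t0.1 pos [175.  625.3 230.3] tilt 0.1 dir -108.2 x [-0.963  0.269  0.   ] y [ 0.269  0.963 -0.002] F [ 0.3 -0.7  0.3] w85.2 g0 J [-1.03  0.5  -0.43  1.55  0.22  1.14 -0.21]invalid input
invalid input
invalid input
```

```bash

python3 -m creep '[{"x":4,"y":4.6,"z":0,"yaw":0,"hand":8.5},{"x":4,"y":4.6,"z":0,"yaw":0,"hand":8.5},{"x":4,"y":4.6,"z":0,"yaw":0,"hand":8.5},{"x":4,"y":4.6,"z":0,"yaw":0,"hand":8.5}]'
python3 -c "from h import *;rep()"
python3 -m creep '[{"x":1,"y":3.9,"z":0,"yaw":0,"hand":8.5},{"x":1,"y":3.9,"z":0,"yaw":0,"hand":8.5},{"x":1,"y":3.9,"z":0,"yaw":0,"hand":8.5}]'
python3 -c "from h import *;rep()"
```

```text
clock: 0.6
eef_pos: [70.2, 847.6, 230.8]
tcp_rot: [0.0, 0.136, 0.991, -0.0]
ft_force: [0.1, 2.7, 1.6]
gripper_width: 85.1
gripper_force: 0.0
t0.6 pos [ 70.2 847.6 230.8] tilt 0.0 dir -47.0 x [-0.963  0.27  -0.   ] y [ 0.27   0.963 -0.   ] F [0.1 2.7 1.6] w85.1 g0 J [-1.36  0.9  -0.39  0.87  0.3   1.42 -0.36]
clock: 0.98
eef_pos: [72.4, 942.6, 222.9]
tcp_rot: [-0.004, 0.138, 0.99, 0.005]
ft_force: [4.5, 0.0, -1.6]
gripper_width: 85.0
gripper_force: 0.0
t1.0 pos [ 72.4 942.6 222.9] tilt 0.7 dir 122.4 x [-0.962  0.273  0.009] y [0.273 0.962 0.008] F [ 4.5  0.  -1.6] w85.0 g0 J [-1.51  1.22 -0.09  0.22  0.08  1.69 -0.24]
```

```bash

for i in 1 2; do python3 -m creep '[{"x":1.6,"y":6,"z":0,"yaw":0,"hand":8.5},{"x":1.6,"y":6,"z":0,"yaw":0,"hand":8.5},{"x":1.6,"y":6,"z":0,"yaw":0,"hand":8.5},{"x":1.6,"y":6,"z":0,"yaw":0,"hand":8.5}]' >/dev/null
python3 -c "from h import *;rep()"; done
python3 -m creep '[{"x":0,"y":0,"z":-6,"yaw":0,"hand":8.5},{"x":0,"y":0,"z":-6,"yaw":0,"hand":8.5},{"x":0,"y":0,"z":-6,"yaw":0,"hand":8.5},{"x":0,"y":0,"z":-6,"yaw":0,"hand":8.5}]' >/dev/null
python3 -c "from h import *;rep()"
```

```text
t1.5 pos [ 74.8 987.4 198.7] tilt 6.4 dir 88.6 x [-0.958  0.285  0.029] y [0.287 0.952 0.107] F [ 0.6  0.7 -1. ] w84.8 g0 J [-1.6   1.31  1.02  0.2  -1.    1.61 -0.15]
t2.0 pos [  69.4 1051.9  203.8] tilt 16.5 dir 86.8 x [-0.959  0.277  0.066] y [0.284 0.918 0.277] F [-6.   0.1  0.5] w85.1 g0 J [-1.62  1.36  1.42  0.2  -1.41  1.46 -0.14]
t2.5 pos [ 66.1 975.4 432.6] tilt 16.9 dir 86.9 x [-0.958  0.278  0.069] y [0.286 0.916 0.283] F [-0.2  0.7  1. ] w84.8 g0 J [-1.63  1.11  1.44  0.2  -1.38  1.7  -0.14]
```

Reaching past the limit tilts the tool outward, nearly along the cupboard's depth axis, and the tilt stays. I'll continue to about 38°.

```bash

python3 -m creep '[{"x":1.6,"y":5.2,"z":3,"yaw":0,"hand":8.5},{"x":1.6,"y":5.2,"z":3,"yaw":0,"hand":8.5},{"x":1.6,"y":5.2,"z":3,"yaw":0,"hand":8.5}]' >/dev/null
python3 -c "from h import *;rep()"
python3 -m creep '[{"x":1.6,"y":5.2,"z":3,"yaw":0,"hand":8.5},{"x":1.6,"y":5.2,"z":3,"yaw":0,"hand":8.5},{"x":1.6,"y":5.2,"z":3,"yaw":0,"hand":8.5}]' >/dev/null
python3 -c "from h import *;rep();print(observe()['joint_positions'])"
```

```text
t2.9 pos [  58.4 1053.4  354.9] tilt 23.4 dir 86.9 x [-0.959  0.268  0.093] y [0.283 0.878 0.386] F [-0.4  0.  -0.7] w84.9 g0 J [-1.63  1.21  1.44  0.2  -1.4   1.49 -0.15]
t3.2 pos [  52.4 1115.6  304.9] tilt 30.3 dir 87.0 x [-0.96   0.255  0.119] y [0.28  0.825 0.491] F [ 0.  -0.7  0.4] w84.9 g0 J [-1.64  1.29  1.42  0.2  -1.41  1.29 -0.16]
[-1.64143089  1.28709184  1.42003603  0.19839542 -1.40799166  1.29153493
 -0.15840067]
```

```bash

python3 -m creep '[{"x":1.6,"y":5.0,"z":3.3,"yaw":0,"hand":8.5},{"x":1.6,"y":5,"z":3.3,"yaw":0,"hand":8.5},{"x":1.6,"y":5,"z":3.3,"yaw":0,"hand":8.5}]' >/dev/null
python3 -c "from h import *;rep();print(observe()['joint_positions'])"
```

```text
t3.6 pos [  45.6 1166.8  274.4] tilt 37.4 dir 87.1 x [-0.961  0.237  0.145] y [0.276 0.759 0.59 ] F [0.7 0.3 0.3] w85.5 g0 J [-1.65  1.34  1.4   0.2  -1.41  1.11 -0.16]
[-1.6489035   1.34420379  1.40111644  0.19839735 -1.40799462  1.10846637
 -0.16243871]
```

```bash
cat >> h.py <<'E'
def to(tgt,grasp=19):  # tool-axis cm needed to bring the point `grasp` mm behind the TCP to tgt
    o,M=st(); p=o["eef_pos"]-grasp*M[:,2]; d=M.T@(np.array(tgt)-p)/10
    print("need x %.2f y %.2f z %.2f cm  rows>=%.1f"%(*d,np.linalg.norm(d)/6.2))
c0=np.array([560.96,186.3,0]); th=np.radians(85.67)
XC=np.array([np.cos(th),np.sin(th),0]); YC=np.array([-np.sin(th),np.cos(th),0])
def W(x,y,z): return c0+x*XC+y*YC+np.array([0,0,z])
def C(p): q=np.asarray(p)-c0; return np.array([q@XC,q@YC,q[2]])
def handle(a): return W(-90*np.sin(a)-47*np.cos(a),-180+270*np.cos(a)+47*np.sin(a),178)
E
for i in 1 2 3; do python3 -m creep '[{"x":0,"y":0,"z":0,"yaw":1,"hand":8.5},{"x":0,"y":0,"z":0,"yaw":1,"hand":8.5},{"x":0,"y":0,"z":0,"yaw":1,"hand":8.5},{"x":0,"y":0,"z":0,"yaw":1,"hand":8.5},{"x":0,"y":0,"z":0,"yaw":1,"hand":8.5}]' >/dev/null; done
python3 -m creep '[{"x":0,"y":0,"z":0,"yaw":0.24,"hand":8.5}]' >/dev/null
python3 -c "
from h import *;rep();to((150,800,430));to((450,450,430))"
```

```text
t5.6 pos [  45.7 1166.4  275.5] tilt 37.4 dir 87.1 x [0.039 0.794 0.607] y [ 0.999 -0.05   0.   ] F [-0.1 -0.4  0.2] w85.3 g0 J [-1.65  1.34  1.4   0.2  -1.41  1.11 -1.49]
need x -19.29 y 12.25 z -32.27 cm  rows>=6.4
need x -45.88 y 43.96 z -52.57 cm  rows>=13.3
```

```bash

python3 -m creep '[{"x":-2.76,"y":1.75,"z":-4.6,"yaw":0,"hand":8.5},{"x":-2.76,"y":1.75,"z":-4.6,"yaw":0,"hand":8.5},{"x":-2.76,"y":1.75,"z":-4.6,"yaw":0,"hand":8.5},{"x":-2.76,"y":1.75,"z":-4.6,"yaw":0,"hand":8.5}]' >/dev/null
python3 -c "from h import *;rep()"
python3 -m creep '[{"x":-2.76,"y":1.75,"z":-4.6,"yaw":0,"hand":8.5},{"x":-2.76,"y":1.75,"z":-4.6,"yaw":0,"hand":8.5},{"x":-2.76,"y":1.75,"z":-4.6,"yaw":0,"hand":8.5}]' >/dev/null
python3 -c "from h import *;rep();to((400,500,430));to((470,60,400))"
```

```text
t6.1 pos [100.  993.8 355. ] tilt 38.1 dir 86.9 x [0.038 0.786 0.616] y [ 0.999 -0.051  0.003] F [1.  1.2 1.6] w84.9 g0 J [-2.05  1.03  1.35  1.14 -1.38  1.06 -0.92]
t6.5 pos [145.1 841.1 413.1] tilt 38.1 dir 86.8 x [0.038 0.786 0.617] y [ 0.999 -0.051  0.003] F [ 1.  -0.5  0.8] w84.8 g0 J [-2.23  0.81  1.48  1.5  -1.3   1.08 -0.69]
need x -24.79 y 27.22 z -19.56 cm  rows>=6.7
need x -60.96 y 36.46 z -44.06 cm  rows>=13.5
```

```bash

python3 -m creep '[{"x":-3.5,"y":3.9,"z":-2.8,"yaw":0,"hand":8.5},{"x":-3.5,"y":3.9,"z":-2.8,"yaw":0,"hand":8.5},{"x":-3.5,"y":3.9,"z":-2.8,"yaw":0,"hand":8.5}]' >/dev/null
python3 -c "from h import *;rep()"
python3 -m creep '[{"x":-3.5,"y":3.9,"z":-2.8,"yaw":0,"hand":8.5},{"x":-3.5,"y":3.9,"z":-2.8,"yaw":0,"hand":8.5},{"x":-3.5,"y":3.9,"z":-2.8,"yaw":0,"hand":8.5},{"x":-3.5,"y":3.9,"z":-2.8,"yaw":0,"hand":8.5}]' >/dev/null
python3 -c "from h import *;rep();to((470,60,400))"
```

```text
t6.8 pos [255.4 700.7 414.4] tilt 38.1 dir 86.8 x [0.038 0.786 0.617] y [ 0.999 -0.051  0.004] F [1.2 0.4 0.6] w84.9 g0 J [-2.2   0.59  1.52  1.74 -1.2   1.06 -0.42]
t7.3 pos [401.6 513.4 417.2] tilt 38.2 dir 86.8 x [0.038 0.785 0.618] y [ 0.999 -0.051  0.003] F [ 0.3  0.4 -0.2] w85.0 g0 J [-1.93  0.32  1.51  1.85 -1.03  1.11 -0.12]
need x -36.40 y 9.16 z -24.49 cm  rows>=7.2
```

```bash

python3 -m creep '[{"x":-4.55,"y":1.15,"z":-3.06,"yaw":0,"hand":8.5},{"x":-4.55,"y":1.15,"z":-3.06,"yaw":0,"hand":8.5},{"x":-4.55,"y":1.15,"z":-3.06,"yaw":0,"hand":8.5},{"x":-4.55,"y":1.15,"z":-3.06,"yaw":0,"hand":8.5}]' >/dev/null
python3 -c "from h import *;rep()"
python3 -m creep '[{"x":-4.55,"y":1.15,"z":-3.06,"yaw":0,"hand":8.5},{"x":-4.55,"y":1.15,"z":-3.06,"yaw":0,"hand":8.5},{"x":-4.55,"y":1.15,"z":-3.06,"yaw":0,"hand":8.5},{"x":-4.55,"y":1.15,"z":-3.06,"yaw":0,"hand":8.5}]' >/dev/null
python3 - <<'E'
from h import *
rep();to(handle(0)+[0,-60,40]);to(handle(0))
im,d,K,T=grab("wrist"); cv2.imwrite("pics/w1.png",im); np.savez("w1.npz",im=im,d=d,K=K,T=T)
p=np.linalg.inv(T)@np.append(handle(0)+[0,0,18],1); print(K[0,2]-K[0,0]*p[0]/p[2],K[1,2]+K[1,1]*p[1]/p[2])
E
```

```text
t7.8 pos [432.9 301.3 399.1] tilt 38.0 dir 87.6 x [0.045 0.787 0.615] y [ 0.999 -0.052 -0.007] F [ 0.7 -0.7  0.2] w84.9 g0 J [-1.7  -0.27  1.27  1.98 -0.4   0.97 -0.27]
t8.3 pos [461.7  81.4 385.8] tilt 37.5 dir 86.9 x [0.046 0.792 0.609] y [ 0.998 -0.056 -0.002] F [  9.5 -26.7  -9.6] w85.1 g0 J [-1.52 -0.31  1.56  1.92 -0.37  1.24  0.12]
need x -9.82 y 0.60 z 15.52 cm  rows>=3.0
need x -7.50 y 0.27 z 22.34 cm  rows>=3.8
329.23090508881825 276.18263671659724
```

View pics/w1.png

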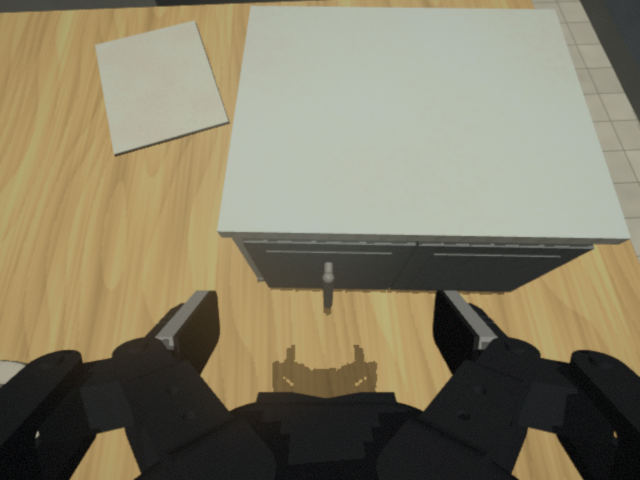

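The wrist view shows the handle top at (329,268), close to the predicted (329,276), so the cupboard pose holds. I'll go for the handle.

```bash

python3 -m creep '[{"x":-2.5,"y":0.1,"z":3,"yaw":0,"hand":8.5},{"x":-2.5,"y":0.1,"z":3,"yaw":0,"hand":8.5},{"x":-2.5,"y":0.1,"z":3,"yaw":0,"hand":8.5},{"x":0,"y":0,"z":0,"yaw":0,"hand":8.5}]' >/dev/null
python3 - <<'E'
from h import *
rep();to(handle(0))
im,d,K,T=grab("wrist"); cv2.imwrite("pics/w2.png",im)
for h in (178,196):
  p=np.linalg.inv(T)@np.append(handle(0)+[0,0,h-178],1); print(K[0,2]-K[0,0]*p[0]/p[2],K[1,2]+K[1,1]*p[1]/p[2])
E
```

```text
t8.9 pos [424.2  90.  293.4] tilt 36.4 dir 83.7 x [0.05  0.804 0.593] y [ 0.997 -0.078  0.023] F [-0.7 -0.3  0.5] w85.0 g0 J [-1.48 -0.31  1.56  2.14 -0.39  1.02  0.22]
need x -2.11 y 3.63 z 14.79 cm  rows>=2.5
372.39072148568476 253.335506777175
375.8226664161865 245.5559621747452
```

View pics/w2.png

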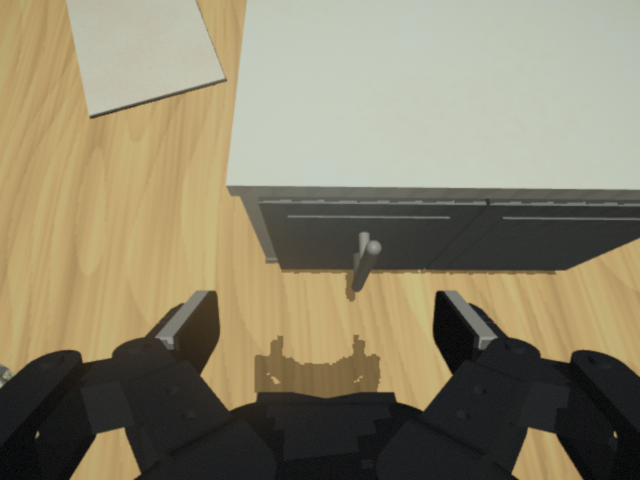

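Bar top at (373,246), predicted (376,246): good to a couple of mm. The arm sits at joint limits here, so I'll correct in steps.

```bash

python3 -m creep '[{"x":-0.5,"y":1.8,"z":2,"yaw":0,"hand":7},{"x":-0.5,"y":1.8,"z":2,"yaw":0,"hand":7},{"x":0,"y":0,"z":0,"yaw":0,"hand":7}]' >/dev/null
python3 - <<'E'
from h import *
rep();to(handle(0))
E
```

```text
t9.3 pos [436.1 109.9 282.2] tilt 35.5 dir 80.5 x [0.048 0.814 0.579] y [ 0.994 -0.094  0.051] F [ 0.5 -0.5 -0.7] w69.8 g0 J [-1.54 -0.31  1.56  2.17 -0.39  0.93  0.19]
need x -2.93 y 2.27 z 12.76 cm  rows>=2.1
```

The joints J2 and J3 are pinned at their limits, so the pose slips. I'll fit a kinematic model from the poses seen so far, to find out which arm posture would reach the handle properly.

```bash
cat > kin.py <<'E'
import numpy as np, itertools
from scipy.spatial.transform import Rotation as R
from scipy.optimize import least_squares
# joints, pos, tool x, tool y
D=[([-1.03484,.50188,-.42677,1.55147,.22075,1.13827,-.21029],[174.95,625.28,230.23],[-.963,.269,0],[.269,.963,-.002]),
([-1.36,.9,-.39,.87,.3,1.42,-.36],[70.2,847.6,230.8],[-.963,.27,0],[.27,.963,0]),
([-1.51,1.22,-.09,.22,.08,1.69,-.24],[72.4,942.6,222.9],[-.962,.273,.009],[.273,.962,.008]),
([-1.6,1.31,1.02,.2,-1,1.61,-.15],[74.8,987.4,198.7],[-.958,.285,.029],[.287,.952,.107]),
([-1.62,1.36,1.42,.2,-1.41,1.46,-.14],[69.4,1051.9,203.8],[-.959,.277,.066],[.284,.918,.277]),
([-1.64143,1.28709,1.42004,.1984,-1.408,1.29153,-.1584],[52.4,1115.6,304.9],[-.96,.255,.119],[.28,.825,.491]),
([-1.649,1.3442,1.40112,.1984,-1.408,1.10847,-1.49],[45.7,1166.4,275.5],[.039,.794,.607],[.999,-.05,0]),
([-2.05,1.03,1.35,1.14,-1.38,1.06,-.92],[100,993.8,355],[.038,.786,.616],[.999,-.051,.003]),
([-2.23,.81,1.48,1.5,-1.3,1.08,-.69],[145.1,841.1,413.1],[.038,.786,.617],[.999,-.051,.003]),
([-2.2,.59,1.52,1.74,-1.2,1.06,-.42],[255.4,700.7,414.4],[.038,.786,.617],[.999,-.051,.004]),
([-1.93,.32,1.51,1.85,-1.03,1.11,-.12],[401.6,513.4,417.2],[.038,.785,.618],[.999,-.051,.003]),
([-1.52,-.31,1.56,1.92,-.37,1.24,.12],[461.7,81.4,385.8],[.046,.792,.609],[.998,-.056,-.002]),
([-1.48,-.31,1.56,2.14,-.39,1.02,.22],[424.2,90,293.4],[.05,.804,.593],[.997,-.078,.023]),
([-1.54,-.31,1.56,2.17,-.39,.93,.19],[436.1,109.9,282.2],[.048,.814,.579],[.994,-.094,.051])]
Q=np.array([d[0] for d in D]);P=np.array([d[1] for d in D]);X=np.array([d[2] for d in D]);Y=np.array([d[3] for d in D])
def fk(q,p,s):
    psi,h,L1,a1,L2,a2,a3,Lt,f,gx,gy,wz=p
    q=np.asarray(q).T; rz=lambda t:R.from_euler('z',np.atleast_1d(t)); ry=lambda t:R.from_euler('y',np.atleast_1d(t))
    r=rz(psi+s[0]*q[0])*ry(q[1]); pos=np.array([0,0,h])+0*r.apply([1,0,0])
    r=r*rz(s[1]*q[2]); pos=pos+r.apply([a1,wz,L1]); r=r*ry(q[3]); pos=pos+r.apply([a2,gy,L2])
    r=r*rz(s[2]*q[4]); r=r*ry(q[5]); pos=pos+r.apply([a3,gx,0]); r=r*rz(s[3]*q[6]+f); pos=pos+r.apply([0,0,Lt])
    return pos,r
def res(p,s):
    pos,r=fk(Q,p,s); return np.r_[((pos-P)/1000).ravel(),(r.apply([1,0,0])-X).ravel()*.3,(r.apply([0,1,0])-Y).ravel()*.3]
if __name__=="__main__":
    best=None
    for s in itertools.product((1,-1),repeat=4):
      for psi in (0,np.pi):
       for f in (0,np.pi/2,np.pi,-np.pi/2):
        o=least_squares(res,[psi,300,400,0,400,0,0,300,f,0,0,0],args=(s,),x_scale=[1,100,100,50,100,50,50,100,1,50,50,50],max_nfev=60)
        if best is None or o.cost<best[0]: best=(o.cost,o.x,s)
    print(best[0],best[1].round(2).tolist(),best[2]); print(abs(best[2] and res(best[1],best[2])).max())
    np.savez("kin.npz",p=best[1],s=best[2])
E
time python3 kin.py
```

```text
0.0002548091631993344 [-0.01, 358.6, 500.18, 5.8, 470.71, -9.69, -0.09, 372.22, 1.56, -7.66, 4653.38, -4664.83] (-1, -1, -1, -1)
0.012348189489580023
real	0m46.475s
user	0m46.098s
sys	0m0.246s
```

```bash
cat > ik.py <<'E'
from kin import *
K=np.load("kin.npz"); p=K["p"].copy(); s=K["s"]; p[11]+=p[10]; p[10]=0
p=least_squares(lambda v:res(np.r_[v[:10],0,v[10]],s),np.delete(p,10)).x; p=np.r_[p[:10],0,p[10]]
LO=np.array([-2.88,-.31,-1.54,.2,-1.41,.19,-2.57]);HI=np.array([2.88,2.03,1.56,2.42,4.55,2.02,2.57])
def pose(tilt,az,flip=1):
    t=np.radians(tilt);a=np.radians(az); z=np.array([np.sin(t)*np.cos(a),np.sin(t)*np.sin(a),-np.cos(t)])
    y=flip*np.array([np.sin(a),-np.cos(a),0]); return np.c_[np.cross(y,z),y,z]
def ik(g,M,n=25,gr=19,seed=0,q0=None):
    tcp=np.array(g)+gr*M[:,2]; rng=np.random.default_rng(seed); out=[]
    def f(q):
        a,r=fk(q[None],p,s); return np.r_[(a[0]-tcp)/1000,((r.as_matrix()[0]-M)*.3).ravel()]
    for i in range(n):
        x0=rng.uniform(LO,HI) if q0 is None else np.clip(q0,LO+1e-6,HI-1e-6)
        o=least_squares(f,x0,bounds=(LO,HI),max_nfev=60)
        out.append((np.sqrt(2*o.cost),o.x))
    return out
if __name__=="__main__":
    from h import handle,W
    print(p.round(1),abs(res(p,s)).max())
    T={"h0":handle(0),"h.7":handle(.7),"h1.45":handle(1.45),"rackin":W(27,54,75),"rackout":W(-198,54,75),"pinA":(453,-296,46),"pinC":(595,-292,46)}
    for n,g in T.items():
        for tilt in (38,):
            S=[q for c,q in ik(g,pose(tilt,85.7),12) if c<.004]; S.sort(key=lambda q:q[2])
            print(n,tilt,len(S)); [print("  ",q.round(2)) for q in S[::2]]
E
python3 ik.py
```

```text
[-0.000e+00  3.586e+02  5.002e+02  5.800e+00  4.707e+02 -9.700e+00
 -1.000e-01  3.722e+02  1.600e+00 -7.700e+00  0.000e+00 -1.150e+01] 0.012348189489580363
h0 38 6
   [ 1.2   0.95 -1.49  2.18  0.47  0.71 -0.56]
   [ 1.11  0.7  -1.27  2.17  0.01  0.64 -0.12]
   [-0.14  0.35  0.29  2.16 -0.97  0.99  0.77]
h.7 38 6
   [ 1.25  1.08 -1.53  2.09  0.59  0.86 -0.57]
   [ 1.12  0.71 -1.19  2.08 -0.02  0.73 -0.01]
   [ 0.05  0.4   0.18  2.07 -0.89  1.03  0.76]
h1.45 38 6
   [ 0.99  1.14 -1.39  1.69  0.55  0.99 -0.45]
   [ 0.77  0.79 -0.88  1.68 -0.11  0.89  0.06]
   [ 0.17  0.62  0.    1.67 -0.77  1.08  0.55]
rackin 38 8
   [ 0.98  1.39 -1.48  2.13  1.15  0.8  -1.05]
   [ 0.76  0.87 -1.02  2.11  0.13  0.41 -0.21]
   [-0.17  0.59  0.15  2.1  -1.19  0.81  0.89]
   [-0.96  1.21  1.29  2.09  4.55  1.72  1.02]
rackout 38 7
   [ 1.39  1.45 -1.51  2.04  0.93  1.06 -0.54]
   [ 1.25  1.   -1.14  2.04  0.34  0.76 -0.05]
   [ 0.96  0.73 -0.71  2.03 -0.27  0.74  0.5 ]
   [ 0.24  0.63  0.19  2.02 -0.91  1.01  1.04]
pinA 38 7
   [ 1.64  1.53 -1.49  1.65  0.87  1.46 -0.02]
   [ 1.39  1.02 -0.84  1.64  0.19  1.14  0.51]
   [ 1.28  0.95 -0.67  1.64  0.02  1.12  0.64]
   [ 0.76  0.84  0.1   1.63 -0.57  1.24  1.12]
pinC 38 7
   [ 1.35  1.53 -1.48  1.35  0.84  1.47 -0.01]
   [ 1.18  1.17 -0.9   1.34  0.25  1.24  0.36]
   [ 1.07  1.07 -0.66  1.34  0.01  1.22  0.52]
   [ 0.63  0.98  0.1   1.33 -0.62  1.34  0.94]
```

The model fits to about 12 mm. It shows a comfortable branch (J3 ≈ -1 to 0.3, J1 ≈ 0 to 1), and I'm at the wrong end of the elbow swing. Turning the yaw past J7's limit should swing the elbow, so I'll simulate that.

```bash
cat > sim.py <<'E'
from ik import *
def step(q,dv,dw,lam=1e-3):   # tool-frame shift mm, tool-frame rotation rad
    a,r=fk(q[None],p,s); M=r.as_matrix()[0]; tg=a[0]+M@np.array(dv,float); MT=M@R.from_rotvec(dw).as_matrix()
    for it in range(8):
        a,r=fk(q[None],p,s); Mr=r.as_matrix()[0]
        e=np.r_[(tg-a[0])/300,R.from_matrix(MT@Mr.T).as_rotvec()]
        J=np.zeros((6,7)); h=1e-5
        for i in range(7):
            q2=q.copy();q2[i]+=h;a2,r2=fk(q2[None],p,s); J[:,i]=np.r_[(a2[0]-a[0])/300,(r2*r.inv()).as_rotvec()[0]]/h
        act=np.ones(7,bool)
        for k in range(4):
            dq=np.zeros(7); Ja=J[:,act]; dq[act]=Ja.T@np.linalg.solve(Ja@Ja.T+lam*np.eye(6),e)
            bad=act&(((q+dq)<LO)|((q+dq)>HI))
            if not bad.any(): break
            act&=~bad
        q=np.clip(q+dq,LO,HI)
    return q,np.linalg.norm(e)
def run(q,rows):
    for v,y,n in rows:
        for i in range(n): q,e=step(q,v,[0,0,np.radians(5*y)])
        a,r=fk(q[None],p,s); z=r.as_matrix()[0][:,2]
        print(v,y,n,q.round(2),"e%.3f"%e,a[0].round(0),"tilt %.1f az %.1f"%(np.degrees(np.arccos(-z[2])),np.degrees(np.arctan2(z[1],z[0]))))
    return q
if __name__=="__main__":
    q0=np.array([-1.93,.32,1.51,1.85,-1.03,1.11,-.12])
    for sg in (1,-1):
        print("yaw",sg); run(q0,[((0,0,0),sg,10)]*6)
    q0=np.array([-2.23,.81,1.48,1.5,-1.3,1.08,-.69])
    for sg in (1,-1):
        print("yaw",sg); run(q0,[((0,0,0),sg,10)]*6)
    for x in ((401,513,417),(450,400,420),(145,841,413),(500,0,350)):
        S=[q for c,q in ik(x,pose(38,86.8),14,gr=0) if c<.004]; S.sort(key=lambda q:q[2]); print(x); [print("  ",q.round(2)) for q in S[::2]]
E
python3 sim.py
```

```text
yaw 1
(0, 0, 0) 1 10 [-1.93  0.38  1.56  1.85 -1.09  1.16 -0.96] e0.000 [403. 509. 417.] tilt 38.4 az 86.0
(0, 0, 0) 1 10 [-1.93  0.38  1.56  1.85 -1.09  1.17 -1.83] e0.000 [403. 509. 417.] tilt 38.4 az 86.0
(0, 0, 0) 1 10 [-1.81  0.49  1.56  1.86 -1.25  1.3  -2.53] e0.045 [412. 508. 407.] tilt 40.9 az 89.2
(0, 0, 0) 1 10 [-1.76  0.27  1.56  2.18 -1.38  1.2  -2.53] e0.066 [393. 424. 366.] tilt 53.9 az 87.1
(0, 0, 0) 1 10 [-1.85 -0.31  1.56  2.4  -1.38  0.75 -2.53] e0.084 [383. 371. 355.] tilt 66.8 az 80.7
(0, 0, 0) 1 10 [-1.7  -0.31  1.56  2.4  -1.38  0.88 -2.53] e0.085 [402. 331. 386.] tilt 71.9 az 78.1
yaw -1
(0, 0, 0) -1 10 [-1.88  0.2   1.36  1.85 -0.9   1.    0.66] e0.000 [403. 509. 417.] tilt 38.4 az 86.0
(0, 0, 0) -1 10 [-1.78  0.13  1.21  1.85 -0.81  0.95  1.48] e0.000 [403. 509. 417.] tilt 38.4 az 86.0
(0, 0, 0) -1 10 [-1.69  0.11  1.1   1.85 -0.78  0.93  2.32] e0.000 [403. 509. 417.] tilt 38.4 az 86.0
(0, 0, 0) -1 10 [ 0.57  0.36 -1.54  1.82 -0.02  0.77  2.57] e0.024 [409. 517. 415.] tilt 36.8 az 86.9
(0, 0, 0) -1 10 [ 0.14  0.62 -1.54  1.67  0.73  1.03  2.57] e0.049 [418. 
[... 1381 characters left out ...]
[ 0.63  0.29 -1.54  1.85 -0.17  0.76 -0.79]
   [-0.06  0.07 -0.64  1.85 -0.59  0.85 -0.45]
   [-1.57  0.1   0.95  1.84 -0.75  0.93 -0.32]
(450, 400, 420)
   [ 0.96  0.2  -1.54  1.87 -0.42  0.92 -0.39]
   [ 0.76  0.08 -1.24  1.86 -0.6   0.99 -0.25]
   [-0.4   0.03 -0.02  1.86 -0.69  1.03 -0.17]
   [-1.43  0.06  1.06  1.86 -0.76  1.07 -0.12]
(145, 841, 413)
   [-0.58  0.59 -1.23  1.53  0.83  0.8  -2.03]
   [-0.93  0.38 -0.63  1.52  0.29  0.65 -1.67]
   [-1.4   0.34  0.    1.51 -0.13  0.63 -1.37]
(500, 0, 350)
   [ 1.46  0.62 -1.48  1.82 -0.05  1.23 -0.03]
   [ 1.38  0.45 -1.26  1.82 -0.24  1.25  0.16]
   [ 0.07  0.23  0.38  1.81 -0.69  1.46  0.6 ]
   [-0.53  0.46  1.2   1.81 -0.92  1.68  0.83]
```

Yawing by about -200° around (145,841,413) swings the elbow smoothly into the good branch. I'll simulate the whole detour from the current joints before doing it.

```bash
cat > s2.py <<'E'
from sim import *
from h import observe,handle,W
def mv(q,tg,lab=""):
    a,r=fk(q[None],p,s); d=r.as_matrix()[0].T@(np.array(tg)-a[0]); n=int(np.ceil(np.linalg.norm(d)/60)); 
    print(lab,"->",tg,"cm/row",(d/n/10).round(2)); return run(q,[(d/n,0,n)])
if __name__=="__main__":
    q=np.array(observe()["joint_positions"]); a,_=fk(q[None],p,s); print("model err",a[0]-observe()["eef_pos"])
    for t in ((440,90,400),(430,300,420),(400,513,420),(200,780,415)): q=mv(q,t)
    q=run(q,[((0,0,0),-1,35),((0,0,0),-1,3),((0,0,0),-1,3),((0,0,0),-1,3)]); q=run(q,[((0,0,0),1,20),((0,0,0),1,24)])
    for t in ((400,513,420),(440,300,420),(470,60,350),handle(0)+[0,-60,40],handle(0)+[0,11,-15]): q=mv(q,t)
E
python3 s2.py
```

```text
model err [-2.89741919 -2.57659217 -0.25783624]
 -> (440, 90, 400) cm/row [ 2.72  0.75 -5.27]
[ 27.24042978   7.51391783 -52.67263254] 0 2 [-1.14 -0.26  1.2   1.98 -0.41  1.21  0.11] e0.000 [440.  90. 400.] tilt 35.5 az 80.0
 -> (430, 300, 420) cm/row [ 4.55 -0.73  2.57]
[45.52774922 -7.3100566  25.71550356] 0 4 [-1.18 -0.18  0.79  1.98 -0.48  1.   -0.24] e0.000 [430. 300. 420.] tilt 35.5 az 80.0
 -> (400, 513, 420) cm/row [ 4.3  -1.26  2.97]
[ 43.00936301 -12.62840972  29.70741425] 0 4 [-1.32  0.03  0.59  1.85 -0.54  0.83 -0.53] e0.000 [400. 513. 420.] tilt 35.5 az 80.0
 -> (200, 780, 415) cm/row [ 3.42 -3.75  2.28]
[ 34.1765635  -37.49533204  22.76220854] 0 6 [-1.67  0.28  0.42  1.59 -0.28  0.69 -1.22] e0.000 [200. 780. 415.] tilt 35.5 az 80.0
(0, 0, 0) -1 35 [-1.22  0.26 -0.14  1.59  0.    0.67  1.63] e0.000 [200. 780. 415.] tilt 35.5 az 80.0
(0, 0, 0) -1 3 [-1.18  0.26 -0.19  1.59  0.02  0.67  1.88] e0.000 [200. 780. 415.] tilt 35.5 az 80.0
(0, 0, 0) -1 3 [-1.15  0.26 -0.23  1.59  0.05  0.67  2.12] e0.000 [200. 780. 415.] tilt 35.5 az 80.0
(0, 0, 0) -1 3 [-1.11  0.27 -0.28  1.59 
[... 498 characters left out ...]
669  15.11272068 -29.45414869] 0 4 [-1.12 -0.14  0.77  1.96 -0.52  1.02 -0.2 ] e0.000 [440. 300. 420.] tilt 35.5 az 80.0
 -> (470, 60, 350) cm/row [-4.69  0.99 -1.55]
[-46.90280743   9.85242084 -15.46145075] 0 5 [-0.85  0.17  1.25  1.97 -0.78  1.38  0.6 ] e0.000 [470.  60. 350.] tilt 35.5 az 80.0
 -> [467.66834403  86.22922604 218.        ] cm/row [-1.84 -0.41  4.07]
[-18.36681582  -4.05826551  40.73372059] 0 3 [-0.68  0.4   1.09  2.14 -1.03  1.26  0.9 ] e0.000 [468.  86. 218.] tilt 35.5 az 80.0
 -> [467.66834403 157.22922604 163.        ] cm/row [ 1.3  -0.5   4.27]
[13.00375354 -4.97292222 42.69276799] 0 2 [-0.75  0.47  0.99  2.21 -1.19  1.15  0.93] e0.000 [468. 157. 163.] tilt 35.5 az 80.0
```

```bash

python3 -m creep '[{"x":2.7,"y":0.75,"z":-5.2,"yaw":0,"hand":8.5},{"x":2.7,"y":0.75,"z":-5.2,"yaw":0,"hand":8.5},{"x":0,"y":0,"z":0,"yaw":0,"hand":8.5}]' >/dev/null
python3 -c "from h import *;rep()"
python3 -m creep '[{"x":4.5,"y":-0.7,"z":2.6,"yaw":0,"hand":8.5},{"x":4.5,"y":-0.7,"z":2.6,"yaw":0,"hand":8.5},{"x":4.5,"y":-0.7,"z":2.6,"yaw":0,"hand":8.5},{"x":4.5,"y":-0.7,"z":2.6,"yaw":0,"hand":8.5}]' >/dev/null
python3 -c "from h import *;rep()"
```

```text
t9.7 pos [446.6  90.2 399.9] tilt 35.6 dir 79.6 x [0.048 0.814 0.579] y [ 0.993 -0.1    0.058] F [-0.4 -0.7 -0. ] w84.9 g0 J [-1.13 -0.24  1.18  1.98 -0.42  1.2   0.11]
t10.2 pos [433.9 302.7 413.3] tilt 35.5 dir 80.5 x [0.05  0.814 0.579] y [ 0.994 -0.096  0.05 ] F [ 0.8 -0.7 -0.4] w84.9 g0 J [-1.2  -0.15  0.81  1.98 -0.5   0.99 -0.23]
```

The simulation matches the real arm. Now I'll simulate the rest of the job from here.

```bash
cat > s3.py <<'E'
from s2 import *
def G(q,g,gr=19):
    a,r=fk(q[None],p,s); return np.array(g)+gr*r.as_matrix()[0][:,2]
q=np.array(observe()["joint_positions"])
for t in ((470,60,350),handle(0)+[0,-60,40]): q=mv(q,t)
for a in (0,.3,.6,.9,1.2,1.45): q=mv(q,G(q,handle(a)),"a%.1f"%a)
q=mv(q,G(q,handle(1.45)+[-20,-90,100]))
q=mv(q,G(q,W(-100,54,160)))
for x in (-60,0,27,-80,-198): q=mv(q,G(q,W(x,54,68)),"rack%d"%x)
q=mv(q,G(q,W(-280,54,180))); q=mv(q,G(q,(453,-296,150)));q=mv(q,G(q,(453,-296,46)));q=mv(q,G(q,(453,-296,200)));q=mv(q,G(q,W(-80,54,200)));q=mv(q,G(q,W(-60,54,64)))
E
python3 s3.py | grep -v -- "->"
```

```text
[-47.72604286  11.31064795 -17.15677601] 0 5 [-0.92  0.24  1.38  1.97 -0.83  1.43  0.65] e0.000 [470.  60. 350.] tilt 35.5 az 79.9
[-18.37498117  -4.03222012  40.73262456] 0 3 [-0.72  0.45  1.16  2.14 -1.06  1.31  0.92] e0.000 [468.  86. 218.] tilt 35.5 az 79.9
[12.85450959 -4.06347213 42.94024189] 0 2 [-0.79  0.52  1.06  2.2  -1.23  1.19  0.95] e0.000 [470. 157. 163.] tilt 35.5 az 79.9
[-19.9579114   -1.24166225 -14.26969177] 0 1 [-0.74  0.52  1.07  2.2  -1.2   1.22  0.98] e0.000 [466. 133. 163.] tilt 35.5 az 79.9
[-15.04021726  22.84463641  -9.16465005] 0 1 [-0.68  0.57  1.05  2.14 -1.2   1.26  1.  ] e0.000 [487. 113. 163.] tilt 35.5 az 79.9
[-8.77902531 44.89029174 -3.24095744] 0 1 [-0.6   0.64  1.01  2.04 -1.21  1.31  0.98] e0.000 [531. 100. 163.] tilt 35.5 az 79.9
[-0.86681458 31.4630155   1.48612012] 0 2 [-0.54  0.72  0.97  1.88 -1.24  1.36  0.92] e0.000 [594.  94. 163.] tilt 35.5 az 79.9
[ 2.03421496 31.09888132  3.52393494] 0 2 [-0.48  0.8   0.93  1.72 -1.27  1.4   0.84] e0.000 [656.  95. 163.] tilt 35.5 az 79.9
[ -5.47177091  -1.83533577 -44.96939872] 0 3 [-0.39  0.7   1.02 
[... 938 characters left out ...]
.000 [488. -78. 165.] tilt 35.5 az 79.9
[-46.91659651  -3.46065221 -24.36567946] 0 4 [ 0.3   0.81  0.79  1.68 -0.9   1.53  1.35] e0.000 [ 455. -285.  135.] tilt 35.5 az 79.9
[-30.08280777  -2.82775277  42.32054455] 0 2 [ 0.34  0.95  0.72  1.69 -0.99  1.42  1.44] e0.000 [ 455. -285.   31.] tilt 35.5 az 79.9
[ 29.69713075   2.79149953 -41.77797346] 0 3 [ 0.28  0.74  0.82  1.66 -0.87  1.59  1.29] e0.000 [ 455. -285.  185.] tilt 35.5 az 79.9
[47.63250914  1.06170171 33.92966375] 0 7 [-0.49  0.41  0.76  2.1  -1.05  1.12  0.83] e0.000 [503. 121. 185.] tilt 35.5 az 79.9
[-20.78881608  -2.6245304   40.74914136] 0 3 [-0.39  0.67  0.6   2.14 -1.34  1.02  1.13] e0.000 [505. 141.  49.] tilt 35.5 az 79.9
```

```bash

python3 -m creep '[{"x":-4.77,"y":1.13,"z":-1.72,"yaw":0,"hand":8.5},{"x":-4.77,"y":1.13,"z":-1.72,"yaw":0,"hand":8.5},{"x":-4.77,"y":1.13,"z":-1.72,"yaw":0,"hand":8.5},{"x":-4.77,"y":1.13,"z":-1.72,"yaw":0,"hand":8.5},{"x":-4.77,"y":1.13,"z":-1.72,"yaw":0,"hand":8.5}]' >/dev/null
python3 -c "from h import *;rep()"
python3 -m creep '[{"x":-1.84,"y":-0.4,"z":4.07,"yaw":0,"hand":7},{"x":-1.84,"y":-0.4,"z":4.07,"yaw":0,"hand":7},{"x":-1.84,"y":-0.4,"z":4.07,"yaw":0,"hand":7},{"x":0,"y":0,"z":0,"yaw":0,"hand":7}]' >/dev/null
python3 -c "from h import *;rep();to(handle(0))"
```

```text
t10.8 pos [469.1  56.  350.6] tilt 35.7 dir 80.5 x [0.045 0.812 0.582] y [ 0.994 -0.092  0.053] F [ 0.4  0.1 -0.6] w84.8 g0 J [-0.95  0.22  1.4   1.98 -0.82  1.42  0.65]
t11.3 pos [463.8  82.6 214.1] tilt 35.3 dir 81.2 x [0.054 0.815 0.576] y [ 0.995 -0.095  0.042] F [0.7 0.3 0.9] w69.9 g0 J [-0.74  0.45  1.16  2.15 -1.06  1.3   0.92]
need x 3.12 y -0.37 z 8.51 cm  rows>=1.5
```

```bash

python3 -m creep '[{"x":1.6,"y":-0.2,"z":4.2,"yaw":0,"hand":7},{"x":1.5,"y":-0.2,"z":4.2,"yaw":0,"hand":7},{"x":0,"y":0,"z":0,"yaw":0,"hand":7}]' >/dev/null
python3 - <<'E'
from h import *
rep();to(handle(0))
im,d,K,T=grab("wrist"); cv2.imwrite("pics/w3.png",im)
E
```

```text
t11.7 pos [471.1 158.7 166.6] tilt 35.5 dir 81.0 x [0.047 0.814 0.579] y [ 0.995 -0.091  0.047] F [-0.  -0.7 -0.1] w70.1 g0 J [-0.82  0.52  1.06  2.2  -1.23  1.19  0.93]
need x -0.37 y -0.17 z 0.22 cm  rows>=0.1
```

View pics/w3.png

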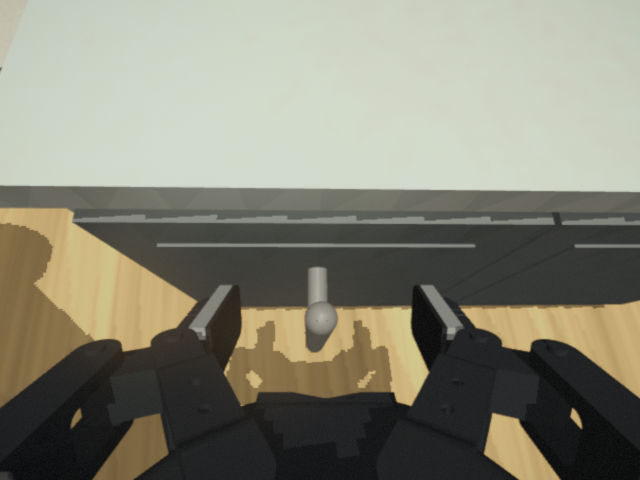

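The bar (320,318) sits centred between the pads. I'll close on it and work out the pull arc.

```bash

python3 -m creep '[{"x":0,"y":0,"z":0,"yaw":0,"hand":0.6},{"x":0,"y":0,"z":0,"yaw":0,"hand":0.6},{"x":0,"y":0,"z":0,"yaw":0,"hand":0.6},{"x":0,"y":0,"z":0,"yaw":0,"hand":0.6}]' 60 >/dev/null
python3 - <<'E'
from h import *
rep()
o,M=st(); A=np.linspace(0,1.45,11)
for a,b in zip(A[:-1],A[1:]): print("%.2f"%b,(M.T@(handle(b)-handle(a))/10).round(2))
E
```

```text
t12.2 pos [468.5 155.7 166.1] tilt 35.5 dir 81.1 x [0.053 0.813 0.58 ] y [ 0.995 -0.095  0.042] F [-10.   -4.   11.2] w10.4 g59 J [-0.81  0.51  1.06  2.2  -1.22  1.19  0.93]
0.14 [-1.02 -0.37 -0.74]
0.29 [-0.92  0.2  -0.64]
0.43 [-0.8   0.77 -0.53]
0.58 [-0.67  1.32 -0.41]
0.72 [-0.52  1.84 -0.28]
0.87 [-0.36  2.33 -0.14]
1.01 [-0.2   2.77  0.  ]
1.16 [-0.03  3.14  0.14]
1.30 [0.14 3.46 0.28]
1.45 [0.31 3.7  0.41]
```

```bash

python3 -m creep '[{"x":-1.02,"y":-0.37,"z":-0.74,"yaw":0,"hand":0.6},{"x":-0.92,"y":0.2,"z":-0.64,"yaw":0,"hand":0.6},{"x":-0.8,"y":0.77,"z":-0.53,"yaw":0,"hand":0.6},{"x":-0.67,"y":1.32,"z":-0.41,"yaw":0,"hand":0.6},{"x":0,"y":0,"z":0,"yaw":0,"hand":0.6}]' >/dev/null
cat >> h.py <<'E'
def doorchk():
    from scipy.optimize import minimize_scalar
    o,M=st(); g=o["eef_pos"]-19*M[:,2]; f=lambda a:np.linalg.norm((handle(a)-g)[:2])
    r=minimize_scalar(f,bounds=(-.1,1.6),method="bounded"); print("door angle by grip %.2f off %.1f"%(r.x,r.fun),(handle(r.x)-g).round(1)); return r.x,M
def arc(b,n):
    a,M=doorchk(); A=np.linspace(a,b,n+1)
    for i in range(n): print("%.2f"%A[i+1],(M.T@((handle(A[i+1])-handle(A[i]))*[1,1,0])/10).round(2))
E
python3 -c "from h import *;rep();arc(1.47,10)"
```

```text
t12.9 pos [486.7 111.3 165.9] tilt 35.4 dir 80.5 x [0.054 0.815 0.577] y [ 0.994 -0.099  0.047] F [-1.1 -4.3  3.1] w10.5 g63 J [-0.7   0.56  1.06  2.15 -1.2   1.26  0.98]
door angle by grip 0.61 off 1.6 [ 0.7  1.4 -3.4]
0.69 [-0.31  1.09 -0.16]
0.78 [-0.26  1.27 -0.11]
0.86 [-0.2   1.44 -0.06]
0.95 [-0.14  1.59 -0.01]
1.04 [-0.08  1.73  0.04]
1.12 [-0.02  1.87  0.09]
1.21 [0.04 1.98 0.14]
1.30 [0.1  2.08 0.19]
1.38 [0.16 2.17 0.24]
1.47 [0.22 2.24 0.28]
```

```bash

python3 -m creep '[{"x":-0.31,"y":1.09,"z":-0.16,"yaw":0,"hand":0.6},{"x":-0.26,"y":1.27,"z":-0.11,"yaw":0,"hand":0.6},{"x":-0.2,"y":1.44,"z":-0.06,"yaw":0,"hand":0.6},{"x":-0.14,"y":1.59,"z":0,"yaw":0,"hand":0.6},{"x":-0.08,"y":1.73,"z":0.04,"yaw":0,"hand":0.6}]' >/dev/null
python3 -c "from h import *;rep();doorchk()"
python3 -m creep '[{"x":0,"y":1.87,"z":0.09,"yaw":0,"hand":0.6},{"x":0.04,"y":1.98,"z":0.14,"yaw":0,"hand":0.6},{"x":0.1,"y":2.08,"z":0.19,"yaw":0,"hand":0.6},{"x":0.16,"y":2.17,"z":0.24,"yaw":0,"hand":0.6},{"x":0,"y":0,"z":0,"yaw":0,"hand":0.6}]' >/dev/null
python3 -c "from h import *;rep();arc(1.46,3)"
```

```text
t13.5 pos [556.7  92.1 165.9] tilt 35.2 dir 80.3 x [0.056 0.817 0.574] y [ 0.994 -0.102  0.047] F [ -3.9 -14.1   6.7] w10.0 g61 J [-0.6   0.67  1.01  1.98 -1.23  1.33  0.94]
door angle by grip 1.04 off 3.8 [ 0.4  3.7 -3.4]
t14.1 pos [640.3  88.1 166. ] tilt 35.0 dir 79.8 x [0.056 0.819 0.571] y [ 0.993 -0.103  0.052] F [ -0.8 -12.7   3.7] w10.5 g59 J [-0.52  0.77  0.96  1.78 -1.26  1.38  0.85]
door angle by grip 1.39 off 5.7 [-0.2  5.7 -3.5]
1.41 [0.06 0.61 0.08]
1.44 [0.06 0.62 0.08]
1.46 [0.07 0.62 0.09]
```

```bash

python3 -m creep '[{"x":0.3,"y":0.7,"z":0.2,"yaw":0,"hand":0.6},{"x":0.15,"y":0.7,"z":0.15,"yaw":0,"hand":0.6},{"x":0.1,"y":0.6,"z":0.1,"yaw":0,"hand":0.6},{"x":0,"y":0,"z":0,"yaw":0,"hand":0.6},{"x":0,"y":0,"z":0,"yaw":0,"hand":0.6}]' >/dev/null
python3 -c "from h import *;rep();doorchk()"
```

```text
t14.8 pos [655.1  89.6 165.9] tilt 34.8 dir 80.5 x [0.061 0.82  0.569] y [ 0.994 -0.104  0.043] F [-15.9 -21.   12.5] w9.6 g61 J [-0.51  0.8   0.95  1.73 -1.26  1.4   0.82]
door angle by grip 1.44 off 5.0 [-0.3  5.  -3.5]
```

```bash

python3 -m creep '[{"x":0,"y":-0.2,"z":0,"yaw":0,"hand":2.4},{"x":0,"y":0,"z":0,"yaw":0,"hand":2.4},{"x":0,"y":0,"z":-1,"yaw":0,"hand":2.4},{"x":0,"y":0,"z":-3,"yaw":0,"hand":2.4},{"x":0,"y":0,"z":-5,"yaw":0,"hand":2.4}]' >/dev/null
python3 -m creep '[{"x":-0.5,"y":-2,"z":-5,"yaw":0,"hand":6},{"x":-0.5,"y":-4,"z":-1,"yaw":0,"hand":8.5},{"x":-0.5,"y":-5,"z":0,"yaw":0,"hand":8.5},{"x":0,"y":0,"z":0,"yaw":0,"hand":8.5}]' >/dev/null
python3 - <<'E'
from h import *
rep();to(W(-60,54,68));to(W(27,54,68))
im,d,K,T=grab("wrist"); cv2.imwrite("pics/w4.png",im); np.savez("w4.npz",im=im,d=d,K=K,T=T)
for h in (68,118):
  p=np.linalg.inv(T)@np.append(W(27,54,h),1); print(K[0,2]-K[0,0]*p[0]/p[2],K[1,2]+K[1,1]*p[1]/p[2])
t=grab("top")[0]; cv2.imwrite("pics/t4.png",cv2.resize(t[130:310,60:300],None,fx=3,fy=3,interpolation=2))
E
```

```text
t15.9 pos [529.1  10.8 276.3] tilt 35.6 dir 80.4 x [0.056 0.813 0.58 ] y [ 0.994 -0.102  0.047] F [ 1.3  0.5 -0.3] w84.9 g0 J [-0.55  0.51  1.15  1.91 -1.01  1.49  0.87]
need x -2.50 y -4.83 z 25.45 cm  rows>=4.2
need x 4.58 y -5.06 z 30.49 cm  rows>=5.0
283.0540907389603 158.38165238705614
279.90827987232717 131.6244014207585
```

View pics/w4.png

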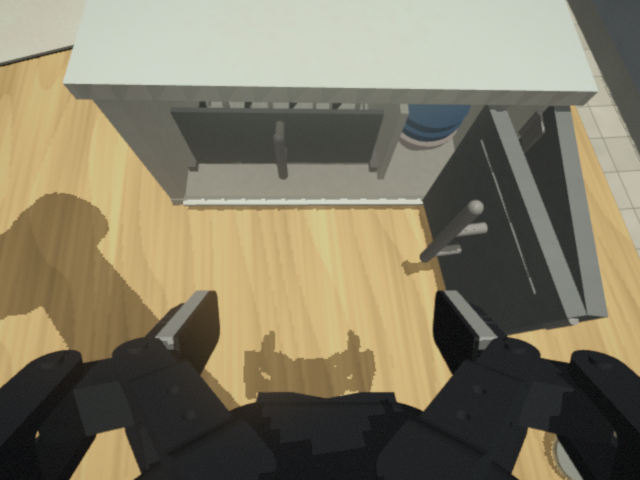

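The door is folded right back. The rack's bar shows with its top at (280,126) and bottom at (282,178), against a predicted top of (280,132).

```bash
python3 - <<'E'
from h import *
D=np.load("w4.npz"); P=cloud(D["d"],D["K"],D["T"])
for v in (126,132,140,150,160): print(v,[C(P[v,u]).round(0).tolist() for u in (279,281,283)])
print("roof edge",[C(P[88,u]).round(0).tolist() for u in (150,300,500)],[C(P[80,u]).round(0).tolist() for u in (150,300,500)])
print("plate",C(P[140,230]).round(),C(P[140,350]).round(), "sill",C(P[203,300]).round())
E
python3 -m creep '[{"x":-0.6,"y":-1.2,"z":5,"yaw":0,"hand":8.5},{"x":-0.6,"y":-1.2,"z":5,"yaw":0,"hand":8.5},{"x":-0.6,"y":-1.2,"z":5,"yaw":0,"hand":8.5},{"x":-0.6,"y":-1.2,"z":5,"yaw":0,"hand":8.5},{"x":0,"y":0,"z":5,"yaw":0,"hand":6}]' >/dev/null
python3 -c "from h import *;rep();to(W(-60,54,68));to(W(32,54,66))"
```

```text
126 [[45.0, 56.0, 104.0], [45.0, 54.0, 104.0], [45.0, 52.0, 103.0]]
132 [[36.0, 56.0, 105.0], [36.0, 54.0, 105.0], [39.0, 52.0, 102.0]]
140 [[19.0, 55.0, 115.0], [19.0, 53.0, 115.0], [20.0, 51.0, 113.0]]
150 [[17.0, 56.0, 100.0], [17.0, 54.0, 99.0], [19.0, 52.0, 97.0]]
160 [[17.0, 58.0, 80.0], [17.0, 55.0, 80.0], [17.0, 53.0, 80.0]]
roof edge [[-11.0, 140.0, 219.0], [-12.0, 31.0, 222.0], [-11.0, -120.0, 223.0]] [[-7.0, 139.0, 222.0], [-5.0, 31.0, 222.0], [-3.0, -121.0, 223.0]]
plate [ 51. 116.  70.] [ 51. -26.  71.] sill [-6. 35. 18.]
t16.6 pos [507.3 141.   52.9] tilt 35.3 dir 80.7 x [0.05  0.816 0.576] y [ 0.994 -0.094  0.047] F [21.8  6.4  4.5] w69.3 g0 J [-0.53  0.73  0.76  2.14 -1.41  1.12  1.14]
need x -0.00 y -0.29 z 0.02 cm  rows>=0.0
need x 7.40 y -0.48 z 5.48 cm  rows>=1.5
```

```bash

python3 -m creep '[{"x":1.8,"y":-0.1,"z":1.25,"yaw":0,"hand":6},{"x":1.8,"y":-0.1,"z":1.25,"yaw":0,"hand":6},{"x":0,"y":0,"z":0,"yaw":0,"hand":6}]' >/dev/null
python3 -c "from h import *;rep();to(W(25,54,66))"
```

```text
t17.0 pos [510.7 186.5  56. ] tilt 35.6 dir 80.7 x [0.047 0.813 0.58 ] y [ 0.994 -0.093  0.05 ] F [-0.4 -1.   0.5] w60.0 g0 J [-0.53  0.67  0.63  2.14 -1.41  1.    1.07]
need x 2.92 y -0.38 z 2.73 cm  rows>=0.6
```

```bash

python3 -m creep '[{"x":1.5,"y":-0.2,"z":1.4,"yaw":0,"hand":6},{"x":1.4,"y":-0.2,"z":1.3,"yaw":0,"hand":6},{"x":0,"y":0,"z":0,"yaw":0,"hand":6}]' >/dev/null
python3 -c "from h import *;rep();to(W(25,54,66))"
python3 -m creep '[{"x":0,"y":0,"z":0,"yaw":0,"hand":0.6},{"x":0,"y":0,"z":0,"yaw":0,"hand":0.6},{"x":0,"y":0,"z":0,"yaw":0,"hand":0.6},{"x":0,"y":0,"z":0,"yaw":0,"hand":0.6}]' 60 >/dev/null
python3 -c "from h import *;rep();to(W(25-228,54,66))"
```

```text
t17.4 pos [510.  224.4  50.3] tilt 35.5 dir 80.6 x [0.05  0.814 0.579] y [ 0.994 -0.095  0.049] F [0.  0.1 0. ] w59.7 g0 J [-0.48  0.63  0.46  2.14 -1.41  0.87  1.02]
need x 0.17 y 0.06 z 0.09 cm  rows>=0.0
t17.9 pos [509.1 223.3  49.8] tilt 35.4 dir 80.6 x [0.053 0.815 0.577] y [ 0.994 -0.098  0.047] F [ 0.1 -1.8  2.5] w10.8 g58 J [-0.48  0.63  0.46  2.14 -1.41  0.87  1.01]
need x -18.33 y 0.65 z -13.03 cm  rows>=3.6
```

```bash

for i in 1 2; do python3 -m creep '[{"x":-1.83,"y":0.06,"z":-1.3,"yaw":0,"hand":0.6},{"x":-1.83,"y":0.06,"z":-1.3,"yaw":0,"hand":0.6},{"x":-1.83,"y":0.06,"z":-1.3,"yaw":0,"hand":0.6},{"x":-1.83,"y":0.06,"z":-1.3,"yaw":0,"hand":0.6},{"x":-1.83,"y":0.06,"z":-1.3,"yaw":0,"hand":0.6}]' >/dev/null;  python3 -c "from h import *;rep();to(W(25-228,54,66))"; done
```

```text
t18.5 pos [500.5 110.8  49.9] tilt 35.4 dir 80.7 x [0.051 0.814 0.578] y [ 0.994 -0.096  0.047] F [ 1.5  3.8 -5. ] w10.7 g59 J [-0.3   0.66  0.54  2.14 -1.29  1.    1.14]
need x -9.12 y 0.39 z -6.52 cm  rows>=1.8
t19.1 pos [491.8   0.7  50.2] tilt 35.6 dir 81.0 x [0.051 0.813 0.581] y [ 0.995 -0.094  0.045] F [  6.6  36.1 -23.2] w10.1 g57 J [-0.12  0.71  0.61  2.08 -1.18  1.12  1.24]
need x -0.12 y 0.19 z -0.12 cm  rows>=0.0
```

```bash

python3 -m creep '[{"x":0.1,"y":0,"z":0.07,"yaw":0,"hand":3},{"x":0,"y":0,"z":0,"yaw":0,"hand":4},{"x":0,"y":0,"z":-4,"yaw":0,"hand":5},{"x":0,"y":0,"z":-6,"yaw":0,"hand":8.5},{"x":0,"y":0,"z":-6,"yaw":0,"hand":8.5}]' >/dev/null
python3 -m creep '[{"x":3,"y":0,"z":-5,"yaw":0,"hand":8.5},{"x":3.5,"y":0,"z":-5,"yaw":0,"hand":8.5},{"x":3.5,"y":0,"z":-5,"yaw":0,"hand":8.5},{"x":0,"y":0,"z":0,"yaw":0,"hand":8.5},{"x":0,"y":0,"z":0,"yaw":0,"hand":8.5}]' >/dev/null
python3 - <<'E'
from h import *
rep()
for n in("wrist","top"):
    im,d,K,T=grab(n); np.savez(n+"5.npz",im=im,d=d,K=K,T=T); cv2.imwrite(f"pics/{n}5.png",im)
E
```

```text
t20.4 pos [469.6 -94.8 361.3] tilt 35.4 dir 80.4 x [0.05  0.815 0.578] y [ 0.994 -0.096  0.05 ] F [-0.1 -0.1 -0.6] w84.8 g0 J [-0.19  0.26  0.88  1.81 -0.72  1.55  0.79]
```

View pics/wrist5.png

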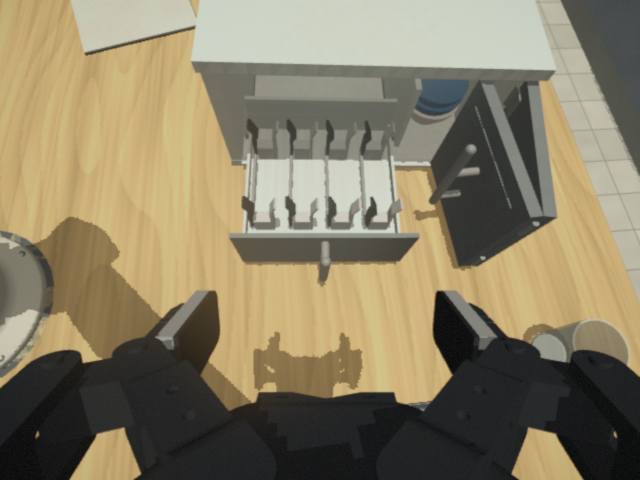

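View pics/top5.png

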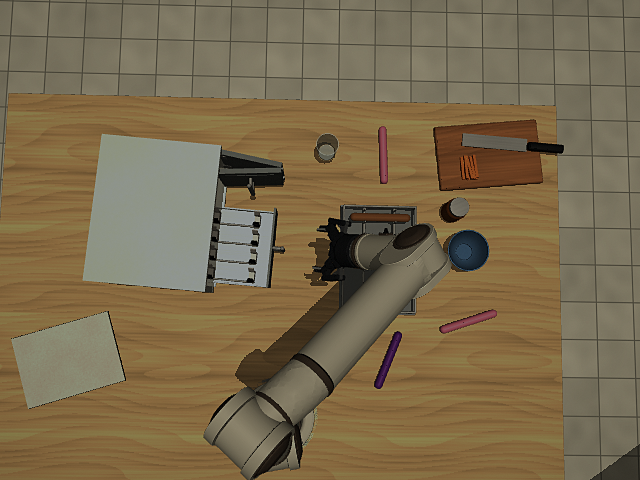

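The rack is out with four empty clips. The front forks are at about (264,212), (302,213), (343,213) and (380,213), and the rear ones are near row 140. I'll locate the clip points.

```bash
python3 - <<'E'
from h import *
for f,box in (("wrist5",(225,100,425,262)),("top5",(205,200,285,292))):
    D=np.load(f+".npz"); P=cloud(D["d"],D["K"],D["T"]); x0,y0,x1,y1=box
    Q=(P[y0:y1,x0:x1]-c0)@np.c_[XC,YC,[0,0,1]]; q=Q.reshape(-1,3); rows=D["im"][y0:y1,x0:x1].reshape(-1,3)
    m=(abs(q[:,2]-118)<3)&(q[:,0]<-140); a=q[m]; print(f,"plate top n",m.sum(),"x %.1f..%.1f y %.1f..%.1f"%(*np.percentile(a[:,0],[2,98]),*np.percentile(a[:,1],[1,99])))
    # jaws & prongs above z 85 : clusters in y
    for lo,hi in ((-150,-90),(-40,30)):
        m=(q[:,2]>84)&(q[:,2]<104)&(q[:,0]>lo)&(q[:,0]<hi)&(q[:,1]>-65)&(q[:,1]<175); a=q[m]; h=np.bincount(((a[:,1]+70)//3).astype(int),minlength=84); print(lo,hi,"xmed %.1f"%np.median(a[:,0]),np.percentile(a[:,0],[3,97]).round(1)); print([(i*3-70,int(v)) for i,v in enumerate(h) if v>2])
    w=rows.min(1); 
    m=(q[:,2]>46)&(q[:,2]<60)&(q[:,0]>-150)&(q[:,0]<30); a=q[m]; h=np.bincount(((a[:,1]+70)//4).astype(int),minlength=64); print("saddle",[(i*4-70,int(v)) for i,v in enumerate(h) if v>2], np.percentile(a[:,0],[3,97]).round(1))
E
```

```text
wrist5 plate top n 1168 x -196.0..-164.0 y -53.6..167.2
-150 -90 xmed -115.4 [-122.3 -106.6]
[(-49, 3), (-46, 35), (-43, 41), (-40, 21), (-13, 12), (-10, 21), (-7, 31), (-4, 8), (8, 23), (11, 38), (14, 27), (41, 20), (44, 27), (47, 31), (50, 12), (62, 19), (65, 30), (68, 25), (71, 8), (95, 12), (98, 29), (101, 43), (104, 26), (116, 6), (119, 29), (122, 24), (125, 5), (149, 3), (152, 41), (155, 50), (158, 31), (161, 9)]
-40 30 xmed 3.7 [-2.7 13.4]
[(-49, 5), (-46, 24), (-43, 36), (-40, 13), (-13, 12), (-10, 17), (-7, 30), (-4, 4), (8, 19), (11, 32), (14, 20), (41, 11), (44, 27), (47, 28), (50, 10), (62, 16), (65, 26), (68, 22), (95, 10), (98, 25), (101, 38), (104, 19), (119, 24), (122, 24), (125, 3), (149, 5), (152, 33), (155, 42), (158, 25), (161, 3)]Traceback (most recent call last):
  File "<stdin>", line 10, in <module>
ValueError: 'list' argument must have no negative elements
```

Clip y positions are about -26, 29, 84 and 139 in cupboard axes, with the fork mid at x = -55. I'll hover over the far pin first, with a small yaw so the fingers close square to the pins.

```bash

python3 -m creep '[{"x":0,"y":0,"z":0,"yaw":-0.7,"hand":6},{"x":0,"y":0,"z":0,"yaw":-0.65,"hand":6}]' >/dev/null
python3 - <<'E'
from h import *
rep();to((595.5,-305,170),12)
E
```

```text
t20.7 pos [469.  -94.2 359.2] tilt 35.4 dir 80.8 x [-0.066  0.82   0.569] y [0.994 0.002 0.114] F [-0.4 -0.6 -0.4] w59.9 g0 J [-0.17  0.26  0.86  1.81 -0.71  1.55  0.91]
need x -28.88 y 10.38 z 5.71 cm  rows>=5.0
```

```bash

python3 -m creep '[{"x":-5.77,"y":2.08,"z":1.1,"yaw":0,"hand":6},{"x":-5.77,"y":2.08,"z":1.1,"yaw":0,"hand":6},{"x":-5.77,"y":2.08,"z":1.1,"yaw":0,"hand":6},{"x":-5.77,"y":2.08,"z":1.1,"yaw":0,"hand":6},{"x":-5.77,"y":2.08,"z":1.1,"yaw":0,"hand":6}]' >/dev/null
python3 -m creep '[{"x":0,"y":0,"z":0,"yaw":0,"hand":6},{"x":0,"y":0,"z":0,"yaw":0,"hand":6}]' >/dev/null
cat >> h.py <<'E'
def pins(cam="wrist",ztop=58,show=None):
    im,d,K,T=grab(cam); P=cloud(d,K,T); hsv=cv2.cvtColor(im,cv2.COLOR_BGR2HSV)
    b=cv2.inRange(hsv,(3,110,40),(16,255,255)); b[(P[...,2]<25)|(P[...,2]>150)|(d<=0)]=0
    b=cv2.morphologyEx(b,cv2.MORPH_OPEN,np.ones((3,3)))
    if show: cv2.imwrite(show,im)
    for c in sorted(cv2.findContours(b,0,1)[0],key=cv2.contourArea)[::-1][:6]:
        if cv2.contourArea(c)<60: continue
        mk=np.zeros_like(b); cv2.drawContours(mk,[c],-1,255,-1); q=P[(mk>0)&(b>0)]
        zt=np.percentile(q[:,2],95); q=q[q[:,2]>zt-5]; r=cv2.minAreaRect(q[:,:2].astype(np.float32))
        bx=cv2.boxPoints(r); e=bx[1]-bx[0]; f=bx[2]-bx[1]; e=e if np.linalg.norm(e)>np.linalg.norm(f) else f
        az=np.degrees(np.arctan2(e[1],e[0]))%180
        print(cam,"px",c[:,0].mean(0).round(),"mid",np.round(r[0],1),"size",np.round(sorted(r[1]),1),"az %.1f ztop %.1f"%(az,zt),"cup",C((*r[0],0))[:2].round(1))
E
python3 - <<'E'
from h import *
rep(); pins(show="pics/w6.png"); to((595.5,-292.3,46),12)
E
```

```text
t21.6 pos [ 596.1 -299.5  162.5] tilt 35.5 dir 80.8 x [-0.064  0.819  0.57 ] y [ 0.994 -0.001  0.113] F [-0.3 -0.4  0.7] w60.0 g0 J [ 0.28  0.91  0.74  1.37 -0.98  1.63  1.21]
wrist px [306. 306.] mid [ 592.8 -276.2] size [ 20.5 139.8] az 89.8 ztop 58.8 cup [-458.7  -66.7]
wrist px [107. 281.] mid [ 455.8 -267.2] size [ 26.9 113.9] az 89.6 ztop 58.9 cup [-460.1   70.7]
wrist px [210. 258.] mid [ 521.8 -250. ] size [19.9 99.1] az 89.8 ztop 58.9 cup [-438.     6.2]
wrist px [178. 426.] mid [ 513.9 -362.4] size [ 6.2 20.7] az 100.9 ztop 58.1 cup [-550.7    5.5]
wrist px [ 97. 410.] mid [ 461.8 -353.1] size [ 2.4 11.4] az 84.9 ztop 52.9 cup [-545.4   58.2]
need x -6.15 y -1.51 z 11.25 cm  rows>=2.1
```

View pics/w6.png

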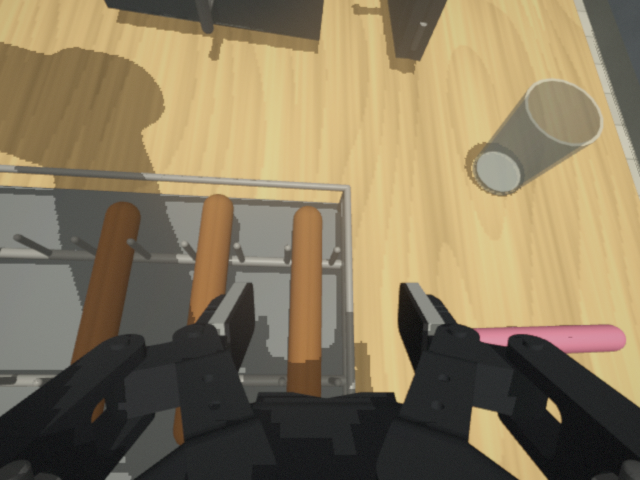

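Pins lie undisturbed: target pin at (306,306), the others at (210,258) and (107,281), and the pink look-alike at (550,338) off to the side. I'll grasp the far pin.

```bash

python3 -m creep '[{"x":-3,"y":-0.85,"z":1,"yaw":0,"hand":4.5},{"x":-3,"y":-0.85,"z":1,"yaw":0,"hand":4.5},{"x":0,"y":0,"z":3,"yaw":0,"hand":4.5},{"x":0,"y":0,"z":3,"yaw":0,"hand":4.5},{"x":0,"y":0,"z":1.5,"yaw":0,"hand":4.5}]' >/dev/null
python3 -c "from h import *;rep();to((593.5,-292,46),12)"
```

```text
t22.2 pos [ 594.5 -292.4   52.5] tilt 35.5 dir 80.5 x [-0.07   0.82   0.568] y [0.993 0.002 0.119] F [0.1 0.2 1.3] w44.9 g0 J [ 0.29  1.03  0.68  1.41 -1.05  1.5   1.31]
need x -0.34 y -0.18 z 1.74 cm  rows>=0.3
```

```bash

python3 -m creep '[{"x":-0.3,"y":-0.15,"z":1.7,"yaw":0,"hand":4.5},{"x":0,"y":0,"z":0,"yaw":0,"hand":2},{"x":0,"y":0,"z":0,"yaw":0,"hand":1.6},{"x":0,"y":0,"z":0,"yaw":0,"hand":1.6},{"x":0,"y":0,"z":0,"yaw":0,"hand":1.6}]' 60 >/dev/null
python3 -c "from h import *;rep()"
python3 -m creep '[{"x":1.7,"y":0.1,"z":-2.4,"yaw":0,"hand":1.6},{"x":3.4,"y":0.2,"z":-4.8,"yaw":0,"hand":1.6},{"x":3.4,"y":0.2,"z":-4.8,"yaw":0,"hand":1.6},{"x":0,"y":0,"z":0,"yaw":0.55,"hand":1.6},{"x":0,"y":0,"z":0,"yaw":0.55,"hand":1.6}]' >/dev/null
python3 - <<'E'
from h import *
rep(); to(W(-55,139,180),12); to(W(-55,139,180)+[0,-100,0],12)
E
```

```text
t22.9 pos [ 594.2 -287.9   35.6] tilt 35.4 dir 80.4 x [-0.067  0.821  0.568] y [0.993 0.    0.117] F [ 3.5 -0.   1.3] w22.2 g59 J [ 0.29  1.04  0.67  1.42 -1.06  1.48  1.32]
t23.5 pos [ 580.6 -287.6  182.6] tilt 35.3 dir 80.5 x [0.032 0.817 0.575] y [ 0.995 -0.081  0.06 ] F [ 0.4 -0.1 -1.1] w22.2 g61 J [ 0.24  0.86  0.77  1.42 -0.97  1.63  1.12]
need x 34.45 y -19.63 z 24.36 cm  rows>=7.5
need x 26.28 y -18.83 z 18.66 cm  rows>=6.0
```

The pin is held, 22 mm between the pads. Carrying it over clip 4.

```bash

python3 -m creep '[{"x":3.83,"y":-2.18,"z":2.71,"yaw":0,"hand":1.6},{"x":3.83,"y":-2.18,"z":2.71,"yaw":0,"hand":1.6},{"x":3.83,"y":-2.18,"z":2.71,"yaw":0,"hand":1.6},{"x":3.83,"y":-2.18,"z":2.71,"yaw":0,"hand":1.6},{"x":3.83,"y":-2.18,"z":2.71,"yaw":0,"hand":1.6}]' >/dev/null
python3 -m creep '[{"x":3.83,"y":-2.18,"z":2.71,"yaw":0,"hand":1.6},{"x":3.83,"y":-2.18,"z":2.71,"yaw":0,"hand":1.6},{"x":3.83,"y":-2.18,"z":2.71,"yaw":0,"hand":1.6},{"x":2,"y":-1.1,"z":1.3,"yaw":0,"hand":1.6},{"x":0,"y":0,"z":0,"yaw":0,"hand":1.6}]' >/dev/null
python3 - <<'E'
from h import *
rep(); to(W(-57,139,110),12); pins(show="pics/w7.png")
E
```

```text
t24.8 pos [426.4 127.5 171.4] tilt 35.5 dir 80.9 x [0.027 0.816 0.577] y [ 0.995 -0.075  0.06 ] F [-0.2 -1.  -1. ] w22.0 g61 J [-0.55  0.3   0.77  2.28 -1.04  1.01  0.9 ]
need x -2.55 y -1.29 z 6.84 cm  rows>=1.2
```

View pics/w7.png

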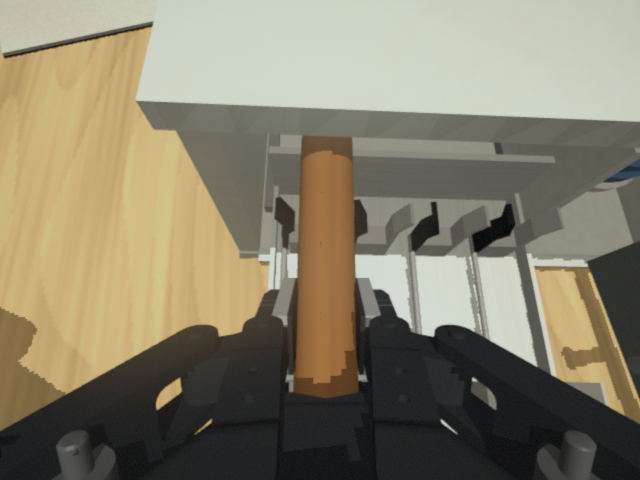

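The pin shows at (325,260), with clip 4's rear jaw at (285,215) just left of it. I'll shift toward it and lower.

```bash

python3 -m creep '[{"x":0,"y":-1.3,"z":0,"yaw":0,"hand":1.6},{"x":-1.3,"y":0,"z":3.4,"yaw":0,"hand":1.6},{"x":-1.25,"y":0,"z":3.4,"yaw":0,"hand":1.6},{"x":0,"y":0,"z":0,"yaw":0,"hand":1.6}]' >/dev/null
python3 - <<'E'
from h import *
rep(); to(W(-57,139,92),12)
im,d,K,T=grab("wrist"); np.savez("w8.npz",im=im,d=d,K=K,T=T); P=cloud(d,K,T); Q=(P-c0)@np.c_[XC,YC,[0,0,1]]; q=Q.reshape(-1,3)
m=(q[:,2]>84)&(q[:,2]<104)&(q[:,0]>-15)&(q[:,0]<25)&(q[:,1]>-65)&(q[:,1]<185); h=np.bincount(((q[m,1]+70)//3).astype(int)); print([(i*3-70,int(v)) for i,v in enumerate(h) if v>5])
b=cv2.inRange(cv2.cvtColor(im,cv2.COLOR_BGR2HSV),(3,110,40),(16,255,255))>0
for x in (-20,0,15):
  m=b.ravel()&(abs(q[:,0]-x)<3); print(x,q[m,1].min().round(1),q[m,1].max().round(1),q[m,2].max().round(1))
E
```

```text
t25.3 pos [418.9 144.   98.1] tilt 35.3 dir 81.0 x [0.034 0.818 0.575] y [ 0.995 -0.08   0.055] F [-0.   0.7 -0. ] w22.4 g61 J [-0.49  0.47  0.67  2.33 -1.27  0.96  1.12]
need x -0.68 y -0.08 z 1.46 cm  rows>=0.3
[(-13, 20), (-10, 220), (-7, 463), (-4, 81), (8, 147), (11, 477), (14, 272), (41, 12), (44, 78), (47, 292), (50, 158), (62, 90), (65, 330), (68, 312), (71, 13), (95, 19), (98, 77), (101, 162), (104, 175), (116, 55), (119, 221), (122, 194), (152, 202), (155, 260), (158, 210), (161, 30), (179, 369), (182, 120)]
-20 128.0 151.2 122.5
0 127.8 151.1 122.4
15 127.9 150.5 122.6
```

The pin centre is at 139.5 and the clip mid at 138.5, straight. Lower it onto the lead-ins.

```bash

python3 -m creep '[{"x":-0.35,"y":0,"z":0.75,"yaw":0,"hand":1.6},{"x":-0.35,"y":0,"z":0.75,"yaw":0,"hand":1.6},{"x":-0.1,"y":0,"z":0.2,"yaw":0,"hand":1.6},{"x":0,"y":0,"z":0,"yaw":0,"hand":1.6}]' >/dev/null
python3 -c "from h import *;rep();to(W(-57,139,64),12)"
python3 -m creep '[{"x":-0.25,"y":0,"z":0.35,"yaw":0,"hand":1.6},{"x":-0.25,"y":0,"z":0.35,"yaw":0,"hand":1.6},{"x":0,"y":0,"z":0,"yaw":0,"hand":1.6}]' >/dev/null
python3 -c "from h import *;rep();to(W(-57,139,64),12)"
```

```text
t25.9 pos [422.3 148.5  81.9] tilt 35.4 dir 80.6 x [0.029 0.816 0.577] y [ 0.995 -0.078  0.06 ] F [ 0.6 -0.1 -0.1] w22.1 g61 J [-0.47  0.51  0.64  2.33 -1.32  0.95  1.17]
need x -1.74 y -0.46 z 2.14 cm  rows>=0.5
t26.2 pos [420.7 149.5  73.1] tilt 35.5 dir 81.0 x [0.029 0.815 0.578] y [ 0.995 -0.076  0.057] F [-5.   1.9  3.2] w22.2 g62 J [-0.46  0.53  0.62  2.33 -1.35  0.95  1.2 ]
need x -1.32 y -0.24 z 1.37 cm  rows>=0.3
```

```bash

python3 -m creep '[{"x":-0.2,"y":-0.1,"z":0.28,"yaw":0,"hand":1.6},{"x":-0.2,"y":-0.05,"z":0.28,"yaw":0,"hand":1.6},{"x":0,"y":0,"z":0,"yaw":0,"hand":1.6}]' >/dev/null
python3 -c "from h import *;rep();to(W(-57,139,64),12)"
python3 -m creep '[{"x":0,"y":0,"z":0,"yaw":0,"hand":3.6},{"x":0,"y":0,"z":0,"yaw":0,"hand":3.6},{"x":1.2,"y":0,"z":-1.7,"yaw":0,"hand":3.6},{"x":1.5,"y":0,"z":-2.1,"yaw":0,"hand":3.6},{"x":0,"y":0,"z":0,"yaw":0,"hand":1}]' >/dev/null
python3 - <<'E'
from h import *
rep(); pins(); to(W(-55,139,76),0)
E
```

```text
t26.6 pos [419.4 152.2  68.6] tilt 36.0 dir 81.2 x [0.026 0.811 0.584] y [ 0.996 -0.074  0.058] F [-9.5  2.  20.4] w22.2 g63 J [-0.44  0.54  0.6   2.34 -1.36  0.95  1.22]
need x -1.26 y -0.07 z 0.85 cm  rows>=0.2
t27.2 pos [420.3 148.5 114.1] tilt 35.5 dir 80.3 x [0.028 0.816 0.577] y [ 0.995 -0.079  0.064] F [ 1.1 -0.6  0.5] w18.8 g0 J [-0.5   0.41  0.66  2.33 -1.23  0.94  1.07]
wrist px [319. 285.] mid [419.1 169.5] size [ 20.  124.3] az 85.6 ztop 92.6 cup [-27.4 140.2]
need x -2.70 y -0.34 z 2.64 cm  rows>=0.6
```

Laid straight, axis about 16 mm above the seat. Now press with the nearly closed fingertips.

```bash

python3 -m creep '[{"x":-1.7,"y":-0.3,"z":0.8,"yaw":0,"hand":1},{"x":-0.3,"y":0,"z":0.4,"yaw":0,"hand":1},{"x":-0.3,"y":0,"z":0.4,"yaw":0,"hand":1}]' >/dev/null
python3 -c "from h import *;rep();to(W(-57,139,74),0)"
python3 -m creep '[{"x":-0.3,"y":0,"z":0.4,"yaw":0,"hand":1},{"x":-0.3,"y":0,"z":0.4,"yaw":0,"hand":1},{"x":0,"y":0,"z":0,"yaw":0,"hand":1}]' >/dev/null
python3 -c "from h import *;rep();to(W(-57,139,74),0)"
```

```text
t27.6 pos [416.5 139.1  85.4] tilt 35.4 dir 80.7 x [0.031 0.817 0.576] y [ 0.995 -0.079  0.059] F [ 0.3 -0.3  0.2] w10.1 g0 J [-0.44  0.49  0.63  2.34 -1.3   0.95  1.17]
need x -0.58 y 0.08 z 1.00 cm  rows>=0.2
t28.0 pos [417.3 141.2  77.9] tilt 35.8 dir 80.8 x [0.028 0.813 0.582] y [ 0.995 -0.077  0.06 ] F [-4.3  0.5 19.4] w10.1 g9 J [-0.43  0.51  0.62  2.34 -1.32  0.96  1.2 ]
need x -0.33 y 0.06 z 0.25 cm  rows>=0.1
```

```bash

python3 -m creep '[{"x":-0.25,"y":0,"z":0.35,"yaw":0,"hand":1},{"x":0,"y":0,"z":0,"yaw":0,"hand":1}]' >/dev/null
python3 -c "from h import *;rep()"
python3 -m creep '[{"x":-0.25,"y":0,"z":0.35,"yaw":0,"hand":1},{"x":0,"y":0,"z":0,"yaw":0,"hand":1}]' >/dev/null
python3 -c "from h import *;rep()"
```

```text
t28.3 pos [417.9 144.1  76.7] tilt 36.3 dir 80.9 x [0.025 0.807 0.589] y [ 0.995 -0.076  0.061] F [-7.9 -0.6 41.1] w9.9 g22 J [-0.42  0.52  0.61  2.34 -1.33  0.96  1.22]
t28.5 pos [418.2 147.3  75.7] tilt 36.9 dir 81.0 x [0.022 0.802 0.597] y [ 0.995 -0.074  0.062] F [-14.7   0.2  64.7] w10.2 g33 J [-0.41  0.53  0.6   2.34 -1.35  0.97  1.23]
```

```bash

python3 -m creep '[{"x":0.5,"y":0,"z":-0.7,"yaw":0,"hand":1},{"x":1.2,"y":0,"z":-1.7,"yaw":0,"hand":1},{"x":2,"y":0,"z":-3,"yaw":0,"hand":3},{"x":0,"y":0,"z":0,"yaw":0,"hand":5}]' >/dev/null
python3 - <<'E'
from h import *
rep(); pins(); pins("top")
E
```

```text
t29.0 pos [415.2 138.3 134.7] tilt 35.5 dir 80.3 x [0.027 0.816 0.577] y [ 0.995 -0.079  0.064] F [ 0.3 -0.3 -0.4] w45.3 g0 J [-0.49  0.35  0.69  2.33 -1.15  0.95  1.01]
wrist px [321. 288.] mid [417.7 165.5] size [ 20.4 141.6] az 85.5 ztop 76.9 cup [-31.6 141.3]
top px [381. 264.] mid [ 452.6 -293. ] size [ 20.5 173. ] az 90.6 ztop 63.0 cup [-486.1   71.9]
top px [378. 241.] mid [ 522.7 -285.3] size [ 20.7 171.9] az 88.9 ztop 63.7 cup [-473.2    2.5]
top px [225. 273.] mid [420.1 156.5] size [20.3 71.9] az 91.0 ztop 80.9 cup [-40.3 138.2]
top px [471. 166.] mid [ 753.4 -568.4] size [33.3 54.7] az 7.1 ztop 40.0 cup [-738.  -248.9]
```

Seated: top at 76.9 (axis about 65), straight. Next is the middle pin.

```bash

python3 -m creep '[{"x":1,"y":0,"z":-4,"yaw":-0.55,"hand":4.5},{"x":0,"y":0,"z":-2,"yaw":-0.55,"hand":4.5}]' >/dev/null
python3 -c "from h import *;rep();to((522,-288,110),12)"
```

```text
t29.4 pos [408.2 111.6 187.5] tilt 35.4 dir 80.7 x [-0.067  0.821  0.567] y [0.993 0.002 0.115] F [ 0.6  0.2 -0.7] w45.0 g0 J [-0.51  0.22  0.75  2.3  -0.96  1.01  0.95]
need x -37.96 y 10.34 z -14.24 cm  rows>=6.7
```

```bash

python3 -m creep '[{"x":-4.75,"y":1.3,"z":-1.78,"yaw":0,"hand":4.5},{"x":-4.75,"y":1.3,"z":-1.78,"yaw":0,"hand":4.5},{"x":-4.75,"y":1.3,"z":-1.78,"yaw":0,"hand":4.5},{"x":-4.75,"y":1.3,"z":-1.78,"yaw":0,"hand":4.5}]' >/dev/null
python3 -m creep '[{"x":-4.75,"y":1.3,"z":-1.78,"yaw":0,"hand":4.5},{"x":-4.75,"y":1.3,"z":-1.78,"yaw":0,"hand":4.5},{"x":-4.75,"y":1.3,"z":-1.78,"yaw":0,"hand":4.5},{"x":-4.75,"y":1.3,"z":-1.78,"yaw":0,"hand":4.5},{"x":0,"y":0,"z":0,"yaw":0,"hand":4.5}]' >/dev/null
python3 -c "from h import *;rep();pins();to((521.5,-288,46),12)"
```

```text
t30.5 pos [ 521.6 -284.5   95.6] tilt 35.4 dir 80.8 x [-0.061  0.821  0.568] y [ 0.994 -0.003  0.111] F [ 0.1  0.2 -0.2] w45.0 g0 J [ 0.27  0.91  0.75  1.59 -0.99  1.51  1.39]
wrist px [317. 291.] mid [ 521.2 -263.4] size [ 20.3 127.6] az 89.4 ztop 58.8 cup [-451.4    5.7]
wrist px [192. 263.] mid [ 452.7 -259.5] size [34.6 97.5] az 102.0 ztop 58.9 cup [-452.7   74.3]
wrist px [170. 438.] mid [ 458.1 -338.3] size [11.2 50.3] az 49.6 ztop 59.1 cup [-530.9   62.9]
need x -3.36 y -0.60 z 4.98 cm  rows>=1.0
```

```bash

python3 -m creep '[{"x":-1.7,"y":-0.6,"z":0.8,"yaw":0,"hand":4.5},{"x":-1.6,"y":0,"z":2.1,"yaw":0,"hand":4.5},{"x":0,"y":0,"z":2,"yaw":0,"hand":4.5},{"x":0,"y":0,"z":0,"yaw":0,"hand":4.5}]' >/dev/null
python3 -c "from h import *;rep();to((521.5,-288,46),12)"
python3 -m creep '[{"x":0,"y":0,"z":0,"yaw":0,"hand":2},{"x":0,"y":0,"z":0,"yaw":0,"hand":1.6},{"x":0,"y":0,"z":0,"yaw":0,"hand":1.6},{"x":0,"y":0,"z":0,"yaw":0,"hand":1.6}]' 60 >/dev/null
python3 -c "from h import *;rep()"
python3 -m creep '[{"x":1.7,"y":0.1,"z":-2.4,"yaw":0,"hand":1.6},{"x":3.4,"y":0.2,"z":-4.8,"yaw":0,"hand":1.6},{"x":3.4,"y":0.2,"z":-4.8,"yaw":0,"hand":1.6},{"x":0,"y":0,"z":0,"yaw":0.5,"hand":1.6},{"x":0,"y":0,"z":0,"yaw":0.5,"hand":1.6}]' >/dev/null
python3 -c "from h import *;rep();to(W(-57,84,180),12)"
```

```text
t31.1 pos [ 524.  -276.5   39. ] tilt 35.6 dir 81.0 x [-0.067  0.818  0.572] y [0.994 0.002 0.113] F [-0.1 -0.2  0.6] w45.3 g0 J [ 0.28  0.98  0.71  1.6  -1.03  1.45  1.44]
need x -0.53 y -0.17 z -0.05 cm  rows>=0.1
t31.6 pos [ 524.8 -280.5   41.4] tilt 35.4 dir 80.5 x [-0.067  0.821  0.568] y [0.993 0.    0.117] F [ 1.2 -0.8  2.8] w21.8 g59 J [ 0.28  0.98  0.71  1.59 -1.03  1.45  1.44]
t32.2 pos [ 512.5 -279.5  188.3] tilt 35.4 dir 80.4 x [0.021 0.818 0.575] y [ 0.995 -0.073  0.066] F [-0.6 -0.  -0.7] w21.8 g59 J [ 0.22  0.78  0.82  1.58 -0.92  1.61  1.24]
need x 33.40 y -7.01 z 25.21 cm  rows>=6.8
```

```bash

python3 -m creep '[{"x":4.15,"y":-0.88,"z":3.1,"yaw":0,"hand":1.6},{"x":4.15,"y":-0.88,"z":3.1,"yaw":0,"hand":1.6},{"x":4.15,"y":-0.88,"z":3.1,"yaw":0,"hand":1.6},{"x":4.15,"y":-0.88,"z":3.1,"yaw":0,"hand":1.6}]' >/dev/null
python3 -m creep '[{"x":4.15,"y":-0.88,"z":3.1,"yaw":0,"hand":1.6},{"x":4.15,"y":-0.88,"z":3.1,"yaw":0,"hand":1.6},{"x":4.15,"y":-0.88,"z":3.1,"yaw":0,"hand":1.6},{"x":4.15,"y":-0.88,"z":3.1,"yaw":0,"hand":1.6},{"x":0,"y":0,"z":0,"yaw":0,"hand":1.6}]' >/dev/null
python3 -c "from h import *;rep();to(W(-57,84,110),6)"
```

```text
t33.3 pos [470.2 143.8 171.9] tilt 35.6 dir 81.2 x [0.015 0.816 0.578] y [ 0.996 -0.064  0.064] F [-0.1 -0.8 -0.9] w21.6 g59 J [-0.57  0.38  0.77  2.19 -1.09  1.05  0.88]
need x -4.23 y -0.08 z 5.20 cm  rows>=1.1
```

```bash

python3 -m creep '[{"x":-1.4,"y":0,"z":1.7,"yaw":0,"hand":1.6},{"x":-1.4,"y":0,"z":1.7,"yaw":0,"hand":1.6},{"x":-1.4,"y":0,"z":1.7,"yaw":0,"hand":1.6},{"x":0,"y":0,"z":0,"yaw":0,"hand":1.6}]' >/dev/null
cat >> h.py <<'E'
def held():
    im,d,K,T=grab("wrist"); P=cloud(d,K,T); q=((P-c0)@np.c_[XC,YC,[0,0,1]]).reshape(-1,3)
    m=(q[:,2]>84)&(q[:,2]<104)&(q[:,0]>-15)&(q[:,0]<25)&(q[:,1]>-65)&(q[:,1]<185); h=np.bincount(((q[m,1]+70)//3).astype(int)); print([(i*3-70,int(v)) for i,v in enumerate(h) if v>15])
    b=cv2.inRange(cv2.cvtColor(im,cv2.COLOR_BGR2HSV),(3,110,40),(16,255,255))>0; b=b.ravel()&(q[:,2]>84)
    for x in (-20,0,15):
        m=b&(abs(q[:,0]-x)<3)
        if m.sum()>9: print("pin at x",x,"y",q[m,1].min().round(1),q[m,1].max().round(1),"top",np.percentile(q[m,2],97).round(1))
E
python3 -c "from h import *;rep();held();to(W(-57,84,82),6)"
```

```text
t33.8 pos [475.9 132.5 104.7] tilt 35.3 dir 80.7 x [0.024 0.818 0.575] y [ 0.995 -0.073  0.063] F [-0.7  0.4 -1.1] w21.5 g59 J [-0.48  0.53  0.7   2.2  -1.24  1.03  1.07]
[(-49, 33), (-46, 224), (-43, 420), (-40, 100), (-13, 27), (-10, 111), (-7, 284), (-4, 41), (8, 147), (11, 323), (14, 175), (41, 45), (44, 88), (47, 183), (50, 89), (62, 102), (65, 162), (95, 88), (98, 212), (101, 229), (104, 148), (116, 55), (119, 172), (122, 107), (125, 20), (149, 68), (152, 319), (155, 374), (158, 180), (161, 21), (179, 847), (182, 134)]
pin at x -20 y 70.6 93.1 top 122.2
pin at x 0 y 70.6 93.6 top 122.3
pin at x 15 y 71.0 92.5 top 121.9
need x -1.12 y -0.52 z 2.67 cm  rows>=0.5
```

```bash

python3 -m creep '[{"x":-0.4,"y":-0.15,"z":0.9,"yaw":0,"hand":1.6},{"x":-0.4,"y":-0.1,"z":0.9,"yaw":0,"hand":1.6},{"x":-0.4,"y":-0.1,"z":0.9,"yaw":0,"hand":1.6},{"x":0,"y":0,"z":0,"yaw":0,"hand":1.6}]' >/dev/null
python3 -c "from h import *;rep();held()"
```

```text
t34.4 pos [473.7 141.7  76.7] tilt 35.6 dir 81.0 x [0.021 0.815 0.579] y [ 0.996 -0.07   0.063] F [-2.8  2.3  2.1] w22.0 g59 J [-0.46  0.59  0.65  2.21 -1.32  1.02  1.14]
[(-49, 31), (-46, 362), (-43, 602), (-40, 145), (-13, 35), (-10, 221), (-7, 439), (-4, 70), (8, 203), (11, 478), (14, 257), (41, 31), (44, 92), (47, 252), (50, 118), (62, 136), (65, 319), (68, 266), (71, 108), (74, 409), (77, 461), (80, 510), (83, 537), (86, 506), (89, 518), (92, 493), (95, 191), (98, 180), (101, 298), (104, 316), (107, 196), (116, 78), (119, 229), (122, 139), (125, 23), (149, 90), (152, 474), (155, 549), (158, 243), (161, 27), (179, 1337), (182, 209)]
pin at x -20 y 73.2 95.9 top 94.2
pin at x 0 y 73.2 96.0 top 94.3
pin at x 15 y 73.6 96.3 top 94.4
```

```bash

python3 -m creep '[{"x":-0.2,"y":0,"z":0.3,"yaw":0,"hand":1.6},{"x":-0.2,"y":0,"z":0.3,"yaw":0,"hand":1.6},{"x":0,"y":0,"z":0,"yaw":0,"hand":1.6}]' >/dev/null
python3 -c "from h import *;rep()"
python3 -m creep '[{"x":0,"y":0,"z":0,"yaw":0,"hand":3.6},{"x":0,"y":0,"z":0,"yaw":0,"hand":3.6},{"x":1.2,"y":0,"z":-1.7,"yaw":0,"hand":3.6},{"x":1.5,"y":0,"z":-2.1,"yaw":0,"hand":3.6},{"x":0,"y":0,"z":0,"yaw":0,"hand":1}]' >/dev/null
python3 - <<'E'
from h import *
rep(); pins(); to(W(-57,84,86),0)
E
```

```text
t34.8 pos [473.  143.4  71.2] tilt 35.8 dir 81.2 x [0.019 0.813 0.582] y [ 0.996 -0.067  0.062] F [-10.1   2.5  14.9] w21.8 g60 J [-0.45  0.61  0.64  2.21 -1.33  1.02  1.15]
t35.4 pos [474.5 140.  117.6] tilt 35.5 dir 80.3 x [0.019 0.817 0.576] y [ 0.995 -0.072  0.069] F [-0.3 -0.1 -0.4] w18.9 g0 J [-0.5   0.5   0.7   2.21 -1.22  1.02  1.03]
wrist px [318. 289.] mid [473.  160.6] size [ 20.5 124.6] az 85.7 ztop 89.1 cup [-32.3  85.8]
wrist px [223. 251.] mid [419.8 185.4] size [ 20.2 107.6] az 85.3 ztop 76.9 cup [-11.6 140.7]
need x -2.13 y -0.26 z 2.24 cm  rows>=0.5
```

```bash

python3 -m creep '[{"x":-1.1,"y":-0.1,"z":1.1,"yaw":0,"hand":1},{"x":-1,"y":-0.1,"z":1.1,"yaw":0,"hand":1},{"x":-0.35,"y":0,"z":0.5,"yaw":0,"hand":1},{"x":-0.25,"y":0,"z":0.35,"yaw":0,"hand":1},{"x":0,"y":0,"z":0,"yaw":0,"hand":1}]' >/dev/null
python3 -c "from h import *;rep()"
python3 -m creep '[{"x":-0.3,"y":0,"z":0.4,"yaw":0,"hand":1},{"x":-0.2,"y":0,"z":0.3,"yaw":0,"hand":1},{"x":0,"y":0,"z":0,"yaw":0,"hand":1}]' >/dev/null
python3 -c "from h import *;rep()"
```

```text
t36.1 pos [472.6 138.5  77.8] tilt 35.9 dir 80.9 x [0.019 0.812 0.583] y [ 0.995 -0.07   0.065] F [-6.8 -0.2 23.9] w10.1 g12 J [-0.44  0.59  0.65  2.22 -1.31  1.02  1.15]
t36.5 pos [473.5 144.6  76. ] tilt 37.0 dir 81.1 x [0.013 0.801 0.598] y [ 0.996 -0.066  0.067] F [-17.9   0.7  67.2] w9.9 g34 J [-0.43  0.6   0.63  2.21 -1.33  1.03  1.17]
```

```bash

python3 -m creep '[{"x":0.5,"y":0,"z":-0.7,"yaw":0,"hand":1},{"x":1.2,"y":0,"z":-1.7,"yaw":0,"hand":1},{"x":2,"y":0,"z":-3,"yaw":0,"hand":3},{"x":1,"y":0,"z":-4,"yaw":-0.5,"hand":4.5},{"x":0,"y":0,"z":-2,"yaw":-0.5,"hand":4.5}]' >/dev/null
python3 - <<'E'
from h import *
rep(); pins(); pins("top"); to((452.5,-295,110),12)
E
```

```text
t37.1 pos [464.5 108.4 188.2] tilt 35.4 dir 80.4 x [-0.069  0.82   0.568] y [0.993 0.001 0.118] F [-1.   0.4  0.4] w45.1 g0 J [-0.51  0.34  0.78  2.18 -1.02  1.08  0.96]
wrist px [316. 293.] mid [471.1 144.1] size [ 20.4 165.4] az 85.5 ztop 76.9 cup [-48.9  86.4]
wrist px [251. 234.] mid [419.2 182.1] size [ 20.1 118.2] az 85.7 ztop 76.9 cup [-14.9 141.1]
top px [381. 264.] mid [ 452.5 -294.9] size [ 20.6 170.9] az 91.1 ztop 63.6 cup [-488.    71.8]
top px [231. 255.] mid [471.8 141.1] size [19.  96.8] az 84.0 ztop 80.8 cup [-51.8  85.5]
top px [228. 273.] mid [416.1 150.2] size [19.4 84.6] az 83.5 ztop 81.8 cup [-46.9 141.7]
top px [472. 166.] mid [ 753.5 -569.7] size [35.  62.3] az 12.5 ztop 40.1 cup [-739.3 -249.1]
need x -37.40 y -2.12 z -15.58 cm  rows>=6.5
```

Both pins are seated at 76.9 and straight. The third pin is still in the drainer at (452.5,-295).

```bash

python3 -m creep '[{"x":-4.68,"y":-0.26,"z":-1.95,"yaw":0,"hand":4.5},{"x":-4.68,"y":-0.26,"z":-1.95,"yaw":0,"hand":4.5},{"x":-4.68,"y":-0.26,"z":-1.95,"yaw":0,"hand":4.5},{"x":-4.68,"y":-0.26,"z":-1.95,"yaw":0,"hand":4.5}]' >/dev/null
python3 -m creep '[{"x":-4.68,"y":-0.26,"z":-1.95,"yaw":0,"hand":4.5},{"x":-4.68,"y":-0.26,"z":-1.95,"yaw":0,"hand":4.5},{"x":-4.68,"y":-0.26,"z":-1.95,"yaw":0,"hand":4.5},{"x":-4.68,"y":-0.26,"z":-1.95,"yaw":0,"hand":4.5},{"x":0,"y":0,"z":0,"yaw":0,"hand":4.5}]' >/dev/null
python3 -c "from h import *;rep();pins();to((452,-295,46),12)"
```

```text
t38.3 pos [ 451.1 -290.6   95.4] tilt 35.3 dir 80.7 x [-0.059  0.821  0.568] y [ 0.994 -0.005  0.111] F [-0.5 -0.  -0.8] w45.0 g0 J [ 0.29  0.87  0.79  1.71 -0.95  1.5   1.51]
wrist px [318. 293.] mid [ 450.9 -271.7] size [ 20.8 123.1] az 89.7 ztop 58.8 cup [-465.    75.2]
need x -3.42 y -0.55 z 4.89 cm  rows>=1.0
```

```bash

python3 -m creep '[{"x":-1.9,"y":-0.65,"z":0.8,"yaw":0,"hand":4.5},{"x":-1.9,"y":0,"z":2.2,"yaw":0,"hand":4.5},{"x":0,"y":0,"z":2,"yaw":0,"hand":4.5},{"x":0,"y":0,"z":0,"yaw":0,"hand":4.5}]' >/dev/null
python3 -c "from h import *;rep();to((451.5,-297,46),12)"
python3 -m creep '[{"x":0,"y":0,"z":0,"yaw":0,"hand":2},{"x":0,"y":0,"z":0,"yaw":0,"hand":1.6},{"x":0,"y":0,"z":0,"yaw":0,"hand":1.6},{"x":0,"y":0,"z":0,"yaw":0,"hand":1.6}]' 60 >/dev/null
python3 -c "from h import *;rep()"
python3 -m creep '[{"x":1.7,"y":0.1,"z":-2.4,"yaw":0,"hand":1.6},{"x":3.4,"y":0.2,"z":-4.8,"yaw":0,"hand":1.6},{"x":3.4,"y":0.2,"z":-4.8,"yaw":0,"hand":1.6},{"x":0,"y":0,"z":0,"yaw":0.5,"hand":1.6},{"x":0,"y":0,"z":0,"yaw":0.5,"hand":1.6}]' >/dev/null
python3 -c "from h import *;rep();to(W(-57,29,180),8)"
```

```text
t38.9 pos [ 453.7 -286.6   34.2] tilt 35.6 dir 81.0 x [-0.067  0.818  0.571] y [0.994 0.002 0.113] F [-0.9  0.2  1.3] w45.3 g0 J [ 0.31  0.96  0.74  1.71 -1.01  1.43  1.56]
need x -0.16 y -0.09 z -0.37 cm  rows>=0.1
t39.4 pos [ 454.2 -290.3   36.4] tilt 35.4 dir 80.5 x [-0.066  0.821  0.568] y [0.993 0.    0.116] F [-0.7 -0.7  0.9] w22.3 g59 J [ 0.32  0.95  0.75  1.71 -1.01  1.43  1.56]
t40.0 pos [ 442.3 -289.2  183.8] tilt 35.4 dir 80.4 x [0.021 0.818 0.575] y [ 0.995 -0.073  0.067] F [ 0.5  0.1 -1.3] w22.2 g59 J [ 0.24  0.75  0.88  1.7  -0.88  1.6   1.36]
need x 34.38 y 5.43 z 25.96 cm  rows>=7.0
```

```bash

python3 -m creep '[{"x":4.3,"y":0.68,"z":3.25,"yaw":0,"hand":1.6},{"x":4.3,"y":0.68,"z":3.25,"yaw":0,"hand":1.6},{"x":4.3,"y":0.68,"z":3.25,"yaw":0,"hand":1.6},{"x":4.3,"y":0.68,"z":3.25,"yaw":0,"hand":1.6}]' >/dev/null
python3 -m creep '[{"x":4.3,"y":0.68,"z":3.25,"yaw":0,"hand":1.6},{"x":4.3,"y":0.68,"z":3.25,"yaw":0,"hand":1.6},{"x":4.3,"y":0.68,"z":3.25,"yaw":0,"hand":1.6},{"x":4.3,"y":0.68,"z":3.25,"yaw":0,"hand":1.6},{"x":0,"y":0,"z":0,"yaw":0,"hand":1.6}]' >/dev/null
python3 -c "from h import *;rep();to(W(-55,29,110),12)"
```

```text
t41.1 pos [526.7 142.9 172.7] tilt 35.6 dir 81.2 x [0.014 0.816 0.578] y [ 0.996 -0.062  0.065] F [ 0.4  0.4 -1.4] w22.2 g59 J [-0.56  0.48  0.78  2.06 -1.13  1.13  0.86]
need x -4.38 y -0.23 z 5.78 cm  rows>=1.2
```

```bash

python3 -m creep '[{"x":-1.4,"y":0,"z":1.85,"yaw":0,"hand":1.6},{"x":-1.4,"y":0,"z":1.85,"yaw":0,"hand":1.6},{"x":-1.4,"y":0,"z":1.85,"yaw":0,"hand":1.6},{"x":0,"y":0,"z":0,"yaw":0,"hand":1.6}]' >/dev/null
python3 -c "from h import *;rep();held();to(W(-55,29,82),12)"
```

```text
t41.6 pos [531.1 133.3 101.6] tilt 35.3 dir 80.8 x [0.024 0.818 0.575] y [ 0.995 -0.073  0.062] F [-0.2 -0.3 -0.7] w22.1 g59 J [-0.48  0.62  0.71  2.08 -1.26  1.09  1.02]
[(-49, 40), (-46, 220), (-43, 333), (-40, 75), (-13, 62), (-10, 113), (-7, 202), (-4, 25), (8, 171), (11, 109), (41, 151), (44, 236), (47, 214), (50, 85), (62, 119), (65, 147), (68, 87), (95, 164), (98, 350), (101, 335), (104, 135), (116, 85), (119, 202), (122, 38), (149, 113), (152, 480), (155, 521), (158, 176), (161, 26), (179, 1188), (182, 193)]
pin at x -20 y 15.9 38.5 top 124.3
pin at x 0 y 15.9 39.0 top 124.4
pin at x 15 y 16.1 38.4 top 124.4
need x -1.18 y -0.53 z 2.86 cm  rows>=0.5
```

```bash

python3 -m creep '[{"x":-0.5,"y":-0.15,"z":0.85,"yaw":0,"hand":1.6},{"x":-0.5,"y":-0.1,"z":0.85,"yaw":0,"hand":1.6},{"x":-0.5,"y":-0.1,"z":0.85,"yaw":0,"hand":1.6},{"x":0,"y":0,"z":0,"yaw":0,"hand":1.6}]' >/dev/null
python3 -c "from h import *;rep();held()" | grep -v "\[("
python3 -m creep '[{"x":-0.15,"y":0,"z":0.22,"yaw":0,"hand":1.6},{"x":-0.15,"y":0,"z":0.22,"yaw":0,"hand":1.6},{"x":0,"y":0,"z":0,"yaw":0,"hand":1.6}]' >/dev/null
python3 -c "from h import *;rep()"
python3 -m creep '[{"x":0,"y":0,"z":0,"yaw":0,"hand":3.6},{"x":0,"y":0,"z":0,"yaw":0,"hand":3.6},{"x":1.2,"y":0,"z":-1.7,"yaw":0,"hand":3.6},{"x":1.5,"y":0,"z":-2.1,"yaw":0,"hand":3.6},{"x":0,"y":0,"z":0,"yaw":0,"hand":1}]' >/dev/null
python3 - <<'E'
from h import *
rep(); pins(); to(W(-57,29,86),0)
E
```

```text
t42.1 pos [529.4 138.3  72.8] tilt 35.5 dir 80.9 x [0.021 0.816 0.578] y [ 0.996 -0.07   0.063] F [-3.   2.7 -0.1] w22.1 g59 J [-0.46  0.67  0.67  2.08 -1.32  1.07  1.08]
pin at x -20 y 17.7 40.5 top 95.7
pin at x 0 y 17.8 40.7 top 95.5
pin at x 15 y 17.9 41.1 top 95.6
t42.6 pos [529.6 140.8  72.1] tilt 36.1 dir 81.0 x [0.018 0.811 0.585] y [ 0.996 -0.068  0.064] F [-14.4  -0.3  29.3] w22.6 g62 J [-0.45  0.68  0.66  2.08 -1.32  1.08  1.09]
t43.2 pos [529.7 137.1 116. ] tilt 35.4 dir 80.3 x [0.019 0.817 0.576] y [ 0.995 -0.072  0.069] F [ 0.2  0.1 -0.4] w19.3 g0 J [-0.49  0.59  0.72  2.08 -1.24  1.09  0.99]
wrist px [118. 273.] mid [419.5 175.2] size [ 20.4 138.4] az 85.8 ztop 77.0 cup [-21.7 140.2]
wrist px [320. 287.] mid [529.3 157.7] size [ 20.1 123.4] az 85.5 ztop 94.8 cup [-30.9  29.4]
wrist px [221. 254.] mid [474.7 178.9] size [ 20.  100.7] az 85.7 ztop 76.9 cup [-13.9  85.5]
need x -2.14 y -0.28 z 2.02 cm  rows>=0.5
```

```bash

python3 -m creep '[{"x":-1,"y":-0.1,"z":0.8,"yaw":0,"hand":1},{"x":-0.6,"y":-0.05,"z":0.8,"yaw":0,"hand":1},{"x":-0.35,"y":0,"z":0.5,"yaw":0,"hand":1},{"x":0,"y":0,"z":0,"yaw":0,"hand":1}]' >/dev/null
python3 -c "from h import *;rep();to(W(-57,29,74),0)"
python3 -m creep '[{"x":-0.3,"y":0,"z":0.4,"yaw":0,"hand":1},{"x":-0.2,"y":0,"z":0.3,"yaw":0,"hand":1},{"x":0,"y":0,"z":0,"yaw":0,"hand":1}]' >/dev/null
python3 -c "from h import *;rep();to(W(-57,29,74),0)"
```

```text
t43.8 pos [527.4 133.8  84.6] tilt 35.4 dir 80.8 x [0.022 0.817 0.576] y [ 0.995 -0.071  0.063] F [-0.7  0.3  1.5] w10.1 g1 J [-0.46  0.65  0.68  2.09 -1.29  1.08  1.06]
need x -0.78 y -0.01 z 0.75 cm  rows>=0.2
t44.1 pos [528.1 137.2  80.9] tilt 36.0 dir 80.9 x [0.018 0.811 0.584] y [ 0.996 -0.069  0.065] F [-7.7  3.2 22.6] w9.8 g12 J [-0.45  0.66  0.67  2.09 -1.3   1.08  1.07]
need x -0.85 y -0.04 z 0.23 cm  rows>=0.1
```

```bash

python3 -m creep '[{"x":-0.4,"y":0,"z":0.3,"yaw":0,"hand":1},{"x":0,"y":0,"z":0,"yaw":0,"hand":1}]' >/dev/null
python3 -c "from h import *;rep()"
python3 -m creep '[{"x":-0.4,"y":0,"z":0.3,"yaw":0,"hand":1},{"x":0,"y":0,"z":0,"yaw":0,"hand":1}]' >/dev/null
python3 -c "from h import *;rep()"
python3 -m creep '[{"x":0.5,"y":0,"z":-0.7,"yaw":0,"hand":1},{"x":1.2,"y":0,"z":-1.7,"yaw":0,"hand":1},{"x":2,"y":0,"z":-3,"yaw":0,"hand":3},{"x":0,"y":0,"z":-2,"yaw":0,"hand":4.5},{"x":0,"y":0,"z":0,"yaw":0,"hand":4.5}]' >/dev/null
python3 - <<'E'
from h import *
rep(); pins(show="pics/w9.png"); pins("top")
E
```

```text
t44.4 pos [528.3 136.6  77.5] tilt 36.2 dir 81.0 x [0.017 0.809 0.587] y [ 0.996 -0.068  0.065] F [-11.2   1.2  34.7] w9.8 g18 J [-0.44  0.67  0.67  2.09 -1.31  1.08  1.09]
t44.6 pos [528.6 137.6  76.5] tilt 36.7 dir 81.1 x [0.014 0.804 0.594] y [ 0.996 -0.066  0.066] F [-19.4  -0.4  57.9] w10.3 g30 J [-0.43  0.67  0.66  2.08 -1.32  1.09  1.1 ]
t45.2 pos [524.  117.3 150.3] tilt 35.4 dir 80.3 x [0.021 0.818 0.575] y [ 0.995 -0.073  0.068] F [0.2 0.9 0.1] w45.1 g0 J [-0.49  0.52  0.76  2.07 -1.15  1.12  0.94]
wrist px [319. 292.] mid [526.1 146.1] size [ 20.4 147.3] az 85.7 ztop 77.0 cup [-42.7  31.7]
wrist px [156. 250.] mid [419.5 177.4] size [ 19.9 132.7] az 86.0 ztop 77.0 cup [-19.5 140.3]
wrist px [238. 242.] mid [474.2 175. ] size [ 20.  106.9] az 85.5 ztop 76.9 cup [-17.8  85.7]
wrist px [128. 401.] mid [412.9  78.4] size [ 6.3 14.8] az 44.5 ztop 77.3 cup [-118.7  139.5]
top px [231. 274.] mid [416.5 139. ] size [ 19.6 107.8] az 86.3 ztop 80.6 cup [-58.1 140.5]
top px [231. 236.] mid [526.9 142.8] size [18.1 84.1] az 83.8 ztop 81.2 cup [-45.9  30.7]
top px [228. 255.] mid [472.9 152. ] size [17.3 72. ] az 86.5 ztop 81.8 cup [-40.9  85.2]
top px [471. 168.] mid [ 750.  -566.2] size [35.  59.8] az 5.5 ztop 40.0 cup [-736.1 -245.3]
```

View pics/w9.png

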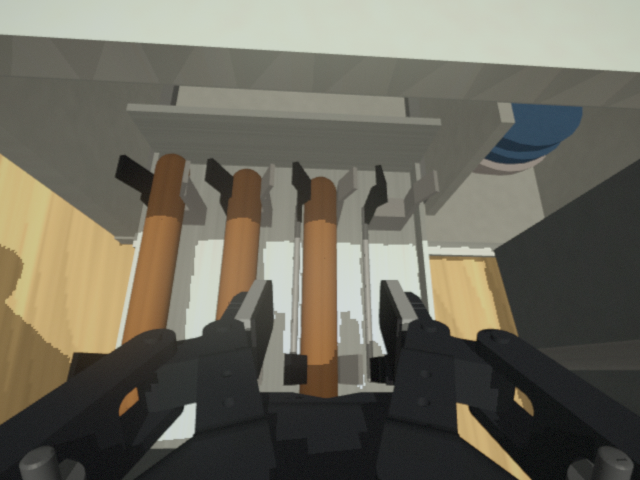

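All three pins, at (165,240), (243,240) and (320,280), lie flat and straight in their clips with tops at 77. Now push the rack in by its bar.

```bash

python3 -m creep '[{"x":1,"y":0,"z":-5,"yaw":0,"hand":6},{"x":0,"y":0,"z":0,"yaw":0,"hand":6}]' >/dev/null
python3 - <<'E'
from h import *
o,M=st(); rep(); to(W(-201,56,66)-130*M[:,2]); to(W(-201,56,66))
E
```

```text
t45.6 pos [520.   96.5 197.5] tilt 35.4 dir 80.2 x [0.021 0.818 0.575] y [ 0.995 -0.074  0.069] F [ 0.4  0.8 -0.6] w60.1 g0 J [-0.5   0.44  0.82  2.05 -1.05  1.18  0.86]
need x -16.33 y -3.12 z -6.75 cm  rows>=2.9
need x -16.33 y -3.12 z 6.25 cm  rows>=2.9
```

```bash

python3 -m creep '[{"x":-4.1,"y":-0.78,"z":-1.7,"yaw":0,"hand":6},{"x":-4.1,"y":-0.78,"z":-1.7,"yaw":0,"hand":6},{"x":-4.1,"y":-0.78,"z":-1.7,"yaw":0,"hand":6},{"x":-4.03,"y":-0.78,"z":-1.7,"yaw":0,"hand":6},{"x":0,"y":0,"z":0,"yaw":0,"hand":6}]' >/dev/null
python3 -m creep '[{"x":0,"y":0,"z":4,"yaw":0,"hand":6},{"x":0,"y":0,"z":4,"yaw":0,"hand":6},{"x":0,"y":0,"z":2,"yaw":0,"hand":6},{"x":0,"y":0,"z":0,"yaw":0,"hand":6}]' >/dev/null
python3 - <<'E'
from h import *
rep(); to(W(-201,56,66))
E
```

```text
t46.7 pos [486.1 -13.   72.9] tilt 35.5 dir 81.0 x [0.02  0.816 0.577] y [ 0.996 -0.069  0.062] F [-0.  -1.4  0.1] w59.6 g0 J [-0.19  0.7   0.74  2.08 -1.17  1.2   1.28]
need x -0.14 y 0.32 z 2.67 cm  rows>=0.4
```

```bash

python3 -m creep '[{"x":0,"y":0.3,"z":1.4,"yaw":0,"hand":5},{"x":-0.1,"y":0,"z":1.2,"yaw":0,"hand":4},{"x":0,"y":0,"z":0,"yaw":0,"hand":0.6},{"x":0,"y":0,"z":0,"yaw":0,"hand":0.6},{"x":0,"y":0,"z":0,"yaw":0,"hand":0.6}]' 60 >/dev/null
python3 - <<'E'
from h import *
rep(); to(W(24,56,66))
E
```

```text
t47.4 pos [491.5  -1.3  52.5] tilt 35.4 dir 80.7 x [0.021 0.817 0.576] y [ 0.995 -0.071  0.064] F [-4.5  0.6  0.7] w6.8 g37 J [-0.19  0.74  0.71  2.08 -1.22  1.18  1.3 ]
need x 18.44 y 0.08 z 13.28 cm  rows>=3.7
```

```bash

python3 -m creep '[{"x":0,"y":0,"z":0,"yaw":0,"hand":0.6},{"x":0,"y":0,"z":0,"yaw":0,"hand":0.6}]' 60 >/dev/null
python3 - <<'E'
from h import *
rep(); im=grab("wrist")[0]; cv2.imwrite("pics/w10.png",im[200:400,180:460])
E
```

```text
t47.6 pos [491.6  -1.3  52.5] tilt 35.4 dir 80.7 x [0.021 0.817 0.576] y [ 0.995 -0.071  0.064] F [-4.9 -1.4  1.4] w6.8 g37 J [-0.19  0.74  0.71  2.08 -1.22  1.18  1.3 ]
```

View pics/w10.png

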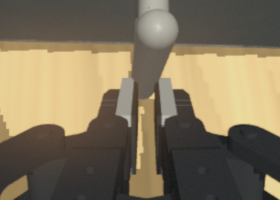

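The bar is held at the pads' front edges, which is fine for pushing since it can't pass through. Pushing in.

```bash

for i in 1 2; do python3 -m creep '[{"x":1.6,"y":0,"z":1.15,"yaw":0,"hand":0.6},{"x":1.6,"y":0,"z":1.15,"yaw":0,"hand":0.6},{"x":1.6,"y":0,"z":1.15,"yaw":0,"hand":0.6},{"x":1.6,"y":0,"z":1.15,"yaw":0,"hand":0.6},{"x":1.6,"y":0,"z":1.15,"yaw":0,"hand":0.6}]' >/dev/null;  python3 -c "from h import *;rep();to(W(24,56,66))"; done
```

```text
t48.3 pos [499.2  97.5  52.3] tilt 35.5 dir 80.6 x [0.021 0.817 0.577] y [ 0.995 -0.072  0.065] F [-4.8 -3.3  5.9] w7.1 g38 J [-0.36  0.69  0.65  2.14 -1.32  1.07  1.2 ]
need x 10.35 y 0.02 z 7.56 cm  rows>=2.1
t48.9 pos [506.8 196.6  52.3] tilt 35.6 dir 80.6 x [0.02  0.816 0.578] y [ 0.995 -0.071  0.066] F [-5.2 -2.9  7.8] w6.9 g38 J [-0.45  0.64  0.5   2.15 -1.39  0.91  1.08]
need x 2.25 y -0.02 z 1.81 cm  rows>=0.5
```

```bash

python3 -m creep '[{"x":0.7,"y":0,"z":0.5,"yaw":0,"hand":0.6},{"x":0.7,"y":0,"z":0.5,"yaw":0,"hand":0.6},{"x":0.3,"y":0,"z":0.2,"yaw":0,"hand":0.6},{"x":0,"y":0,"z":0,"yaw":0,"hand":0.6}]' >/dev/null;  python3 -c "from h import *;rep()"
python3 -m creep '[{"x":0.4,"y":0,"z":0.3,"yaw":0,"hand":0.6},{"x":0,"y":0,"z":0,"yaw":0,"hand":0.6}]' >/dev/null;  python3 -c "from h import *;rep()"
```

```text
t49.4 pos [508.  210.6  52. ] tilt 35.3 dir 80.2 x [0.025 0.819 0.574] y [ 0.995 -0.077  0.066] F [-14.7 -21.2  25.6] w6.7 g45 J [-0.45  0.62  0.45  2.15 -1.39  0.87  1.05]
t49.6 pos [508.  210.9  51.9] tilt 35.1 dir 80.0 x [0.029 0.821 0.571] y [ 0.995 -0.081  0.066] F [-24.2 -38.   40.7] w7.0 g52 J [-0.44  0.62  0.44  2.15 -1.38  0.86  1.04]
```

```bash

python3 -m creep '[{"x":-0.3,"y":0,"z":-0.2,"yaw":0,"hand":2.5},{"x":0,"y":0,"z":0,"yaw":0,"hand":2.5},{"x":-2.5,"y":0,"z":-1.8,"yaw":0,"hand":3},{"x":-4,"y":0,"z":-2.9,"yaw":0,"hand":5},{"x":-4,"y":0,"z":-2.9,"yaw":0,"hand":6}]' >/dev/null
python3 -m creep '[{"x":-3,"y":0,"z":-5,"yaw":0,"hand":6},{"x":-3,"y":0,"z":-5,"yaw":0,"hand":6},{"x":-2,"y":0,"z":-5,"yaw":0,"hand":6},{"x":0,"y":0,"z":-5,"yaw":0,"hand":6},{"x":0,"y":0,"z":0,"yaw":0,"hand":6}]' >/dev/null
python3 - <<'E'
from h import *
rep()
im,d,K,T=grab("wrist"); cv2.imwrite("pics/w11.png",im); P=cloud(d,K,T); q=((P-c0)@np.c_[XC,YC,[0,0,1]])
m=(abs(q[...,1]-55)<4)&(q[...,2]>60)&(q[...,2]<110)&(q[...,0]>-40)&(q[...,0]<45); print("bar face x",np.percentile(q[m][:,0],[2,20,50]).round(1),m.sum())
m=(abs(q[...,1]-100)<30)&(q[...,2]>50)&(q[...,2]<100)&(q[...,0]>-40)&(q[...,0]<90); print("plate x",np.percentile(q[m][:,0],[10,50,90]).round(1))
m=(q[...,2]>180)&(q[...,2]<200)&(q[...,1]<-60)&(q[...,1]>-140)&(q[...,0]<-60); a=q[m]; print(len(a),np.median(a,0).round(1), np.percentile(a,[5,95],0).round(0).tolist())
E
```

```text
t50.9 pos [480.8 -95.  171.6] tilt 35.3 dir 79.9 x [0.02  0.819 0.573] y [ 0.995 -0.074  0.072] F [ 0.3 -0.1  0.3] w59.8 g0 J [-0.03  0.53  0.73  1.97 -0.92  1.31  1.14]
bar face x [19.6 20.8 21.7] 132
plate x [54.1 54.9 55.8]
41 [-103.4 -133.5  180.7] [[-107.0, -135.0, 180.0], [-100.0, -133.0, 182.0]]
```

View pics/w11.png

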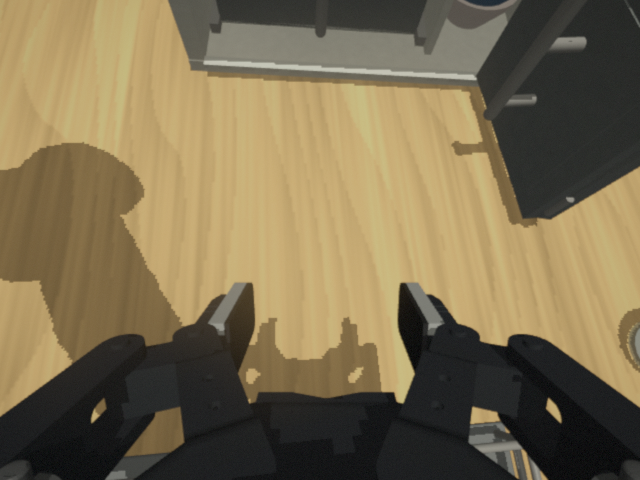

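The rack is fully in: plate face at 55, compared with 51 measured before. Next, back to the door handle by the way I left it.

```bash

python3 - <<'E'
from h import *
o,M=st(); g=np.array([655.1,89.6,165.9]); to(g-110*M[:,2],0); to(g,0)
E
```

```text
need x 14.98 y 16.09 z 1.45 cm  rows>=3.6
need x 14.98 y 16.09 z 12.45 cm  rows>=4.1
```

```bash

python3 -m creep '[{"x":3.7,"y":1.5,"z":-1.5,"yaw":0,"hand":2.5},{"x":3.8,"y":4.8,"z":0.5,"yaw":0,"hand":2.5},{"x":3.8,"y":4.8,"z":1,"yaw":0,"hand":2.5},{"x":3.7,"y":5,"z":1.4,"yaw":0,"hand":2.5},{"x":0,"y":0,"z":0,"yaw":0,"hand":2.5}]' >/dev/null
python3 - <<'E'
from h import *
rep(); to([655.1,89.6,165.9],0)
im,d,K,T=grab("wrist"); cv2.imwrite("pics/w12.png",im)
p=np.linalg.inv(T)@np.append(np.array([655.1,89.6,165.9])-19*st()[1][:,2]+[0,0,15],1); print(K[0,2]-K[0,0]*p[0]/p[2],K[1,2]+K[1,1]*p[1]/p[2])
E
```

```text
t51.6 pos [644.4  35.6 253.7] tilt 35.6 dir 81.2 x [0.01  0.815 0.579] y [ 0.996 -0.059  0.067] F [-1.4 -1.1 -0.7] w25.1 g0 J [-0.25  0.57  0.67  1.66 -0.98  1.36  0.72]
need x -0.67 y 0.16 z 10.34 cm  rows>=1.7
331.0718112151019 245.43968935013797
```

View pics/w12.png

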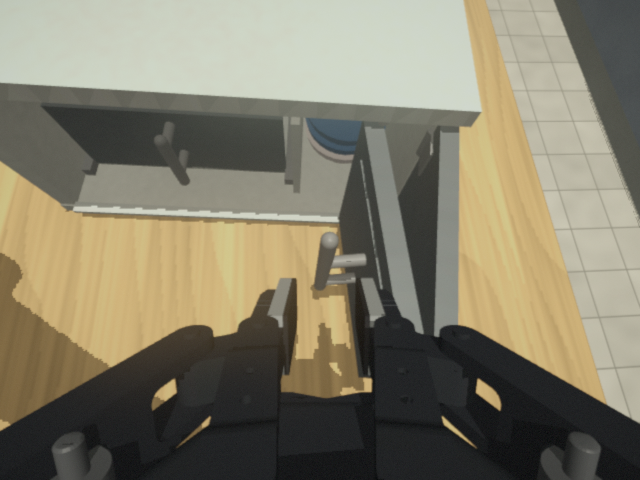

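The bar top is at (329,240), predicted (331,245), and centred between the pads. The right finger has room beside the panel. Descend and grip.

```bash

python3 -m creep '[{"x":-0.2,"y":0.03,"z":2.6,"yaw":0,"hand":2.5},{"x":-0.2,"y":0.03,"z":2.6,"yaw":0,"hand":2.5},{"x":-0.1,"y":0,"z":2.6,"yaw":0,"hand":2.5},{"x":-0.1,"y":0,"z":2.5,"yaw":0,"hand":2.5},{"x":0,"y":0,"z":0,"yaw":0,"hand":2.5}]' >/dev/null
python3 -c "from h import *;rep();to([655.1,89.6,165.9],0)"
python3 -m creep '[{"x":0,"y":0,"z":0,"yaw":0,"hand":0.6},{"x":0,"y":0,"z":0,"yaw":0,"hand":0.6},{"x":0,"y":0,"z":0,"yaw":0,"hand":0.6}]' 60 >/dev/null
python3 -c "from h import *;rep();arc(1.0,5)"
```

```text
t52.2 pos [651.5  82.5 165.2] tilt 35.5 dir 80.8 x [0.021 0.817 0.577] y [ 0.996 -0.07   0.063] F [-0.   0.5  0.1] w25.0 g0 J [-0.29  0.66  0.61  1.73 -1.08  1.22  0.79]
need x 0.63 y 0.31 z 0.39 cm  rows>=0.1
t52.6 pos [651.8  81.2 166.4] tilt 35.4 dir 80.7 x [0.021 0.817 0.576] y [ 0.995 -0.071  0.065] F [ 0.8  1.8 -4.3] w9.0 g58 J [-0.28  0.66  0.61  1.73 -1.08  1.22  0.79]
door angle by grip 1.43 off 13.3 [-0.7 13.3 -3.9]
1.34 [-0.12 -2.21 -0.26]
1.26 [-0.06 -2.13 -0.21]
1.17 [-0.01 -2.04 -0.17]
1.09 [ 0.05 -1.93 -0.12]
1.00 [ 0.11 -1.8  -0.07]
```

```bash

python3 -m creep '[{"x":0,"y":0,"z":0,"yaw":0,"hand":2.2},{"x":0,"y":0,"z":0,"yaw":0,"hand":2.2},{"x":0.65,"y":0.1,"z":0.45,"yaw":0,"hand":2.2},{"x":0,"y":0,"z":0,"yaw":0,"hand":2.2}]' >/dev/null
python3 -m creep '[{"x":0,"y":0,"z":0,"yaw":0,"hand":0.6},{"x":0,"y":0,"z":0,"yaw":0,"hand":0.6},{"x":0,"y":0,"z":0,"yaw":0,"hand":0.6},{"x":0,"y":0,"z":0,"yaw":0,"hand":0.6}]' 60 >/dev/null
python3 -c "from h import *;rep();arc(.5,10)"
```

```text
t53.6 pos [653.5  89.4 167.4] tilt 35.5 dir 80.7 x [0.02  0.816 0.577] y [ 0.995 -0.071  0.065] F [-1.2  2.2  3.4] w10.2 g59 J [-0.3   0.66  0.61  1.73 -1.08  1.22  0.78]
door angle by grip 1.44 off 5.2 [-0.3  5.2 -4.8]
1.35 [-0.13 -2.41 -0.29]
1.25 [-0.07 -2.32 -0.23]
1.16 [ 0.   -2.2  -0.17]
1.06 [ 0.07 -2.07 -0.12]
0.97 [ 0.14 -1.92 -0.06]
0.88 [ 0.2  -1.75  0.  ]
0.78 [ 0.27 -1.57  0.06]
0.69 [ 0.33 -1.37  0.12]
0.59 [ 0.39 -1.16  0.18]
0.50 [ 0.44 -0.94  0.24]
```

```bash

python3 -m creep '[{"x":-0.13,"y":-2.41,"z":-0.29,"yaw":0,"hand":0.6},{"x":-0.07,"y":-2.32,"z":-0.23,"yaw":0,"hand":0.6},{"x":0,"y":-2.2,"z":-0.17,"yaw":0,"hand":0.6},{"x":0.07,"y":-2.07,"z":-0.12,"yaw":0,"hand":0.6},{"x":0,"y":0,"z":0,"yaw":0,"hand":0.6}]' >/dev/null
python3 -c "from h import *;rep();doorchk()"
python3 -m creep '[{"x":0.14,"y":-1.92,"z":-0.06,"yaw":0,"hand":0.6},{"x":0.2,"y":-1.75,"z":0,"yaw":0,"hand":0.6},{"x":0.27,"y":-1.57,"z":0.06,"yaw":0,"hand":0.6},{"x":0.33,"y":-1.37,"z":0.12,"yaw":0,"hand":0.6},{"x":0,"y":0,"z":0,"yaw":0,"hand":0.6}]' >/dev/null
python3 -c "from h import *;rep();arc(0,9)"
```

```text
t54.2 pos [562.1  88.  167.2] tilt 35.4 dir 80.6 x [0.023 0.818 0.575] y [ 0.995 -0.074  0.065] F [-1.6 -3.2  3.1] w10.1 g59 J [-0.33  0.52  0.64  1.96 -1.06  1.14  0.86]
door angle by grip 1.06 off 7.4 [ 0.7  7.4 -4.7]
t54.9 pos [497.3  98.7 167. ] tilt 35.2 dir 80.3 x [0.024 0.819 0.573] y [ 0.995 -0.075  0.066] F [ -8.4 -12.    9.4] w9.9 g61 J [-0.38  0.41  0.66  2.12 -1.04  1.07  0.9 ]
door angle by grip 0.71 off 9.2 [ 3.   8.6 -4.5]
0.63 [ 0.31 -1.03  0.13]
0.55 [ 0.35 -0.88  0.17]
0.47 [ 0.38 -0.72  0.21]
0.39 [ 0.42 -0.56  0.25]
0.32 [ 0.45 -0.39  0.29]
0.24 [ 0.48 -0.22  0.32]
0.16 [ 0.51 -0.05  0.35]
0.08 [0.54 0.12 0.39]
0.00 [0.56 0.29 0.41]
```

```bash

python3 -m creep '[{"x":0.45,"y":-1.03,"z":0.23,"yaw":0,"hand":0.6},{"x":0.5,"y":-0.88,"z":0.27,"yaw":0,"hand":0.6},{"x":0.5,"y":-0.72,"z":0.3,"yaw":0,"hand":0.6},{"x":0.5,"y":-0.56,"z":0.3,"yaw":0,"hand":0.6},{"x":0,"y":0,"z":0,"yaw":0,"hand":0.6}]' >/dev/null
python3 -c "from h import *;rep();doorchk()"
python3 -m creep '[{"x":0.5,"y":-0.39,"z":0.33,"yaw":0,"hand":0.6},{"x":0.5,"y":-0.22,"z":0.35,"yaw":0,"hand":0.6},{"x":0.51,"y":-0.05,"z":0.36,"yaw":0,"hand":0.6},{"x":0,"y":0,"z":0,"yaw":0,"hand":0.6}]' >/dev/null
python3 -c "from h import *;rep();arc(0,3)"
```

```text
t55.5 pos [464.3 126.  167. ] tilt 35.4 dir 81.0 x [0.023 0.817 0.577] y [ 0.996 -0.071  0.06 ] F [-11.1  -4.8  11. ] w9.7 g68 J [-0.43  0.35  0.65  2.2  -1.05  1.02  0.88]
door angle by grip 0.36 off 4.4 [ 3.7  2.4 -4.5]
t56.0 pos [464.7 143.9 167.1] tilt 35.3 dir 80.1 x [0.022 0.819 0.573] y [ 0.995 -0.075  0.069] F [ 4.8 -2.9 -0.1] w9.8 g73 J [-0.47  0.34  0.63  2.21 -1.06  0.98  0.85]
door angle by grip 0.16 off 0.2 [-0.2  0.  -4.6]
0.10 [0.35 0.06 0.25]
0.05 [0.36 0.13 0.27]
0.00 [0.37 0.21 0.28]
```

```bash

python3 -m creep '[{"x":0.35,"y":0.06,"z":0.25,"yaw":0,"hand":0.6},{"x":0.36,"y":0.13,"z":0.27,"yaw":0,"hand":0.6},{"x":0.37,"y":0.21,"z":0.28,"yaw":0,"hand":0.6},{"x":0,"y":0,"z":0,"yaw":0,"hand":0.6}]' >/dev/null
python3 -c "from h import *;rep();doorchk()"
python3 -m creep '[{"x":0.35,"y":0.1,"z":0.25,"yaw":0,"hand":0.6},{"x":0,"y":0,"z":0,"yaw":0,"hand":0.6}]' >/dev/null
python3 -c "from h import *;rep();doorchk()"
```

```text
t56.5 pos [468.3 151.5 166.9] tilt 35.1 dir 79.9 x [0.027 0.821 0.571] y [ 0.995 -0.079  0.067] F [-10.8 -26.3  21.2] w9.6 g78 J [-0.49  0.34  0.63  2.2  -1.07  0.97  0.83]
door angle by grip 0.06 off 1.5 [-1.4  0.6 -4.4]
t56.8 pos [468.4 152.6 165.9] tilt 34.8 dir 79.9 x [0.03  0.823 0.568] y [ 0.995 -0.081  0.065] F [-17.8 -36.6  25.9] w9.9 g84 J [-0.49  0.34  0.63  2.2  -1.07  0.96  0.83]
door angle by grip 0.04 off 1.1 [-1.   0.5 -3.4]
```

```bash

python3 -m creep '[{"x":-0.25,"y":0,"z":-0.18,"yaw":0,"hand":3},{"x":0,"y":0,"z":0,"yaw":0,"hand":5},{"x":0,"y":0,"z":0,"yaw":0,"hand":6},{"x":0,"y":0,"z":-4,"yaw":0,"hand":6},{"x":0,"y":0,"z":-6,"yaw":0,"hand":6}]' >/dev/null
python3 -m creep '[{"x":0,"y":0,"z":-3,"yaw":0,"hand":6},{"x":-3,"y":2,"z":-2,"yaw":0,"hand":6},{"x":0,"y":0,"z":0,"yaw":0,"hand":6}]' >/dev/null
python3 - <<'E'
from h import *
rep()
im,d,K,T=grab("wrist"); cv2.imwrite("pics/w13.png",im); P=cloud(d,K,T); q=((P-c0)@np.c_[XC,YC,[0,0,1]])
for a,b in ((10,70),(110,170),(-170,-110),(-70,-10)):
    m=(q[...,1]>a)&(q[...,1]<b)&(q[...,2]>60)&(q[...,2]<185)&(q[...,0]>-40)&(q[...,0]<40)&(d>0); s=q[m]
    if len(s)>50: s=s[abs(s[:,0]-np.median(s[:,0]))<6]; f=np.polyfit(s[:,1],s[:,0],1); print(a,b,len(s),"x med %.1f slope %.3f"%(np.median(s[:,0]),f[0]))
E
```

```text
t57.8 pos [475.2  46.3 273.8] tilt 35.3 dir 80.3 x [0.021 0.818 0.574] y [ 0.995 -0.074  0.068] F [-1.4 -0.7 -0.1] w60.0 g0 J [-0.4   0.22  0.78  2.05 -0.81  1.23  0.73]
10 70 4069 x med -15.1 slope -0.019
110 170 4294 x med -14.9 slope 0.021
-170 -110 3594 x med -15.5 slope -0.019
-70 -10 3980 x med -15.3 slope 0.021
```

View pics/w13.png

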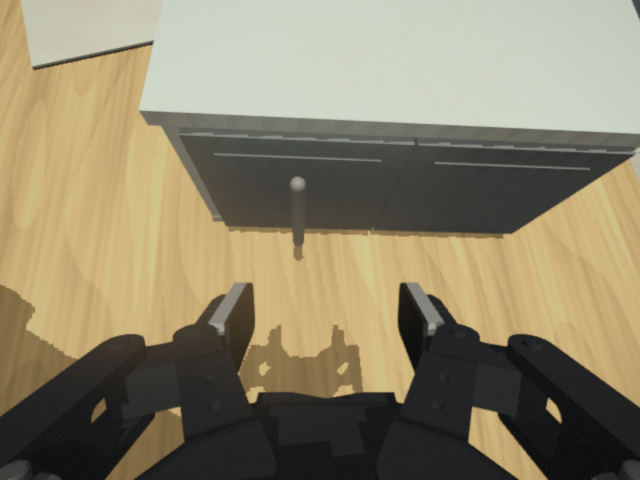

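The panels stand flat: the outer face is at x ≈ -15 across both, and the handle is at (298,185). The robot is clear, so I'm handing in.

```bash
python3 -c "
from h import *
print(finish_job())"
```

```text
the job is handed in; nothing more can be done
None
```

I handed the job in at about 58 s: all three pins measured home and straight in clips 2 to 4, the rack pushed in to its stop and the door measured flat; I steered clear of the tumbler, bowl and jar but didn't re-measure them, couldn't see the pins once the door was shut, and the hand-in returned no verdict.

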